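# Lock the excitation lamp on its bench rail

### The arm

A 6-joint arm with a two-finger parallel gripper is mounted at the origin on the work surface. World frame = base frame: x ahead of the robot, y to its left, z up, the work surface at z = 0. Lengths are in m, angles in rad, forces in N, time in s.
With the tool pointing down it reaches from about 0.25 to 0.775 m from the base axis. Payload 4 kg.
Tool frame: the origin (TCP) lies at the very end of the fingers, on their centre line; the grasp point (between the pads) lies 19 mm behind it; z points along the fingers, x is the direction in which the jaws open and shut, and the axes are right-handed (so a half turn about z gives the same grasp; the last joint's range is limited). The gripper opens to 94 mm and grips with 3 to 60 N. Pads are 16 mm wide; open, the fingers measure 119 mm over their backs; the gripper's body (75 mm by 177 mm) begins 78 mm behind the grasp point.
Start: joints at [1.019, 0.087, 1.371, -0, 1.684, -0.103], TCP at [0.239, 0.496, 0.206] pointing down, gripper open.
Joint ranges: [-3.1, 3.1], [-0.76, 2.03], [0.27, 2.55], [-1.08, 4.22], [0.17, 2.65], [-2.57, 2.57]. Speed limits (rad/s): [2.79, 2.79, 3.14, 3.14, 3.14, 3.14].

### API

Orientations are given as [roll, pitch, yaw] about the fixed x, y, z axes, in that order (R = Rz(yaw) Ry(pitch) Rx(roll)).
In Python, from bench import robot, cams, ticket gives the robot as it stands.
- The arm moves only by the tool jog_arm, never from a script. Its argument "series" is a list of rows, each an object of numbers: "x", "y", "z": the shift along the tool's x, y, z in m; "rx", "ry", "rz": the turn, a rotation vector about the tool's x, y, z in degrees. A call has 1 to 12 rows; each row shifts and turns the pose as measured when the row begins, along the tool's axes as they then stand; what a row does not reach is not made up. A row lasts 1/12 s, in which the tool goes at most 41.7 mm and 7.16 degrees, less where a joint would pass 70% of its speed; a pose out of reach is approached as far as the arm can. A call with a gripper value outside its range is refused whole. "claw" is the opening, from 0 (shut) to 1 (fully open), set as the call begins (left out, the last holds). The fingers move at their own pace and stop on an object; the grip force is fixed at half the most. Time passes only in rows, so rows that do not move let the fingers close. It gives the time, the measured TCP pose, the force and the opening at its end, in the units of the state.
- robot.get_obs(): the state, without advancing time (a new reading comes with each control period).
- cams.snapshot(name): name is "scene" or "side" or "wrist"; returns a dict with "img" (420x560x3 uint8, red, green, blue), "mtx" (3x3 intrinsics, pixels), "origin" and "attitude" of the camera in the world. Camera axes: x right, y down, z forward; pixel columns grow to the right and rows downward; lengths in m; the calibration is good to about 2 mm. A picture is of the moment at which its call begins. There is no depth.
- ticket.close_job(): hands the job in, once; it reports no verdict.
Trained networks look in a picture, given as the dict that the camera call returned (one of the last four; its "shot" number tells which), for a name from the list of things; names that differ only in an ending like _2 or _b are one class to them, and where a whole thing is asked for, a point or a joint stands for the part that bears it (a point fixed in the world has none). Each returns a list of dicts, best first, with "p" (0 to 1); they miss things now and then, are a little off and sometimes report something else, mostly with a low value. They report only what shows in the picture. A call takes as long as a camera call. They do not tell look-alikes from the thing itself.
- cams.look_for(thing, picture): "bbox" ([left, top, width, height] in pixels, round what is visible of it).
The state is a dict: "time": time; "joint_positions": joint angles; "qvel": joint speeds; "joint_torque": joint torques, N m; "tool_pos": TCP position; "ee_rot": TCP orientation; "wrist_force": force on the tool from outside, world axes, zero at the start; "wrist_torque": the same for the moment, N m; "width": finger opening in m.
Only numpy, scipy, OpenCV 4.12 (cv2) and the standard library are available. Lean on these libraries where they do the work, as an engineer would, in place of code of your own. Each camera call takes 0.05 s, during which the arm holds its last target.

### The job

Slide the finned lamp along its rail until its pointer stands at the red clip. Then pull the hex key out of the lamp's clamp screw, flip it so that its short arm goes fully into the screw, and use the long arm as the lever to tighten the screw clockwise until it stops; leave the key in the screw and do not disturb the other things on the bench.

Things in the scene. Friction and masses are not known exactly. Their poses are not given: they have to be found in the camera images.
- rail: Aluminium bench rail, 480 mm long, fixed. Origin on the bench under its middle; x across the rail, away from the screw side; y along it; z up. Top flange 60 mm wide, top 114 mm above the bench. A steel rule runs behind it (at x +69 to +87 mm, 113 mm up). At its +y end (y +190 to +232 mm) stands a fixed glass slide holder, 200 mm high.
- lamp (a point): Centre of the lamp's finned grey housing, 160 mm above the bench: 44 mm wide (x), 51 mm long (y), 46 mm high, flat sides, on a black carrier (56 mm along the rail, its top 129 mm up) that slides on the rail. Axes as the rail's. The round lens (12 mm long) is on the +y side. Grip it across x. It is 4.5 mm to -y of the pointer. Moving it along y takes 7 to 9 N; it stays where left.
- pointer (a point): Tip of the white pointer with a dark line at the lamp carrier's rear edge; moves with the lamp. It is 64 mm to +x of the rail's middle line and 138 mm to +x of the socket's mouth, at the same y as the screw's axis. It is at the red clip when both have the same y in the rail's axes.
- red_clip: Red index clip, 14 mm wide, on the rule: the place for the lamp's pointer. Origin under its middle, on its white line; axes as the rail's.
- blue_clip: Blue index clip of the same kind, for another lamp: not the target.
- socket_mouth (a point): Centre of the mouth of the clamp screw's hex socket, in the front of the lamp's carrier, 74 mm to -x of the lamp's centre, 100 mm above the bench. x runs level into the screw along its axis; y and z turn with the screw. Head 27 mm across, 22 mm out from the carrier. Socket 14.4 mm across flats, 20 mm deep, mouth chamfered to 17 mm; y is square to two of its flats.
- socket_floor (a point): Centre of the socket's floor, 20 mm in from the mouth; axes as at the mouth. The key fits with its plane (its own x-y) in this x-y plane or turned 60 degrees from it.
- clamp_screw (a joint): Turn of the clamp screw in rad, growing as it tightens (clockwise seen facing its head, about the mouth's x axis): starts at -0.05 to 0.05 (finger-tight), fully tight against its stop at 0.75. Stiff: takes 0.6 N m, rising to 1.0 N m at the stop; it stays where left. At 0 the mouth's y axis points 0.30 rad below level (and towards the rail's +y); at 0.30 it is level.
- lamp_carrier (a joint): Position of the lamp carrier along the rail in m, growing to the rail's +y; 0 at the middle, range -0.135 to 0.135. Read from the rail's origin along its y to the pointer.
- key_long (a point): Middle of the hex key's long arm, 75 mm from the bend. Bright steel L key, 14 mm across flats, 0.27 kg; it starts with the end of its long arm 19 mm deep in the screw, sagging about 5 degrees. x along the long arm from the bend to its tip; y along the short arm from the bend to its tip; z square to both.
- key_bend (a point): Point of the hex key where the centre lines of its two arms cross, at the bend (inner radius 7 mm); axes as key_long. The long arm's tip is 150 mm from here along x. Flats face along y on the long arm and along x on the short arm, so fingers closing in the key's plane meet flats.
- key_short_tip (a point): End face of the key's short arm, 55 mm from the crossing along y; the last 2 mm of each arm chamfered to 10 mm across. Fully in, it is 0 to 2 mm from the socket floor, so the long arm's centre line is then about 35 to 37 mm in front of the mouth.
- oil_bottle: Bystander: small square amber bottle with a black cap, 34 mm across, 72 mm high. Origin at the centre of its underside.
- slide_box: Bystander: grey and blue slide box, 41 x 95 x 34 mm. Origin at the centre of its underside.
Mind the look-alikes: they are no part of the job. Leave any blue or yellow look-alike of the part that bears key_long alone.

How it is judged:
On the way, in this order (a step that is already met when the one before it is completed fails the run):
1. the lamp's pointer is within 3 mm of the red clip, the screw not yet tightened (y of pointer in the frame of red_clip between -0.003 and 0.003 m and value of joint clamp_screw below 0.4 rad), for 0.3 s.
2. the screw is tight (0.68 rad or more) with the key's short arm in its socket (value of joint clamp_screw above 0.68 rad and distance between key_short_tip and socket_floor below 0.006 m), for 0.2 s.
At the end, for the whole second after the job is handed in: The pointer is within 3 mm of the red clip along the rail, the clamp screw stands at 0.66 rad or more (stop at 0.75), and the key rests in the screw with the tip of its short arm within 6 mm of the socket floor (y of pointer in the frame of red_clip between -0.003 and 0.003 m and value of joint clamp_screw above 0.66 rad and distance between key_short_tip and socket_floor below 0.006 m and linear speed of hexkey below 0.03 m/s); the robot touches nothing.
It fails at once if the screw is tightened (beyond 0.5 rad) while the key's short arm is not in its socket (value of joint clamp_screw above 0.5 rad and distance between key_short_tip and socket_floor above 0.008 m).
It fails at once if the bottle or the slide box is moved more than 20 mm (distance of any of oil_bottle, slide_box from where it was at the start of the episode above 0.02 m).
It also fails if it takes over 72 s, if anything falls off the work surface, if the arm or the gripper's body presses on something with over 40 N, if the wrist force passes 120 N, or if a joint passes its speed limit or range.

## Working session

There is one attempt and no reset: what is moved stays moved. The work goes in short steps, Python scripts to look and compute and a tool call to move; the robot and the scene stay as the last step left them, time stands still between calls to the robot, and variables do not carry over. Pictures are saved under pics/ and viewed, and the job is handed in when it is done.

Besides the shell and the picture viewer there is one more tool, called after "Request:" by a JSON object that holds its "op" and its "data". jog_arm: Moves the arm, as the interface text tells. Its arguments: {"type":"object","properties":{"series":{"type":"array","items":{"type":"object","properties":{"x":{"type":"number"},"y":{"type":"number"},"z":{"type":"number"},"rx":{"type":"number"},"ry":{"type":"number"},"rz":{"type":"number"}}}},"claw":{"type":"number"}},"required":["series"]}

```bash
ls; mkdir -p pics; python3 - <<'E'
from bench import robot,cams,ticket
import cv2
o=robot.get_obs(); print(o)
for n in ["scene","side","wrist"]:
    s=cams.snapshot(n); cv2.imwrite(f"pics/{n}0.png",s["img"][:,:,::-1]); print(n,s["mtx"],s["origin"],s["attitude"],s["shot"])
    for t in ["lamp","red_clip","key_long","socket_mouth","pointer","oil_bottle","slide_box","key_bend","rail"]:
        try:
            print(t,[(d["bbox"],round(d["p"],2)) for d in cams.look_for(t,s)[:3]])
        except Exception as e: print(t,e)
print(robot.get_obs()["time"])
E
```

```text
pics
{'time': 0.0, 'joint_positions': array([ 1.01891165e+00,  8.78910733e-02,  1.37221335e+00, -1.30955942e-05,
        1.68363188e+00, -1.03058519e-01]), 'qvel': array([-0.00051423, -0.0003947 , -0.00073522,  0.00103198, -0.00227666,
        0.00180002]), 'joint_torque': array([-4.06255663e-05, -3.40173733e+01, -3.02430582e+01,  7.17505161e-02,
        3.27609479e-02, -1.97909148e-04]), 'tool_pos': array([0.23834649, 0.49506   , 0.20435989]), 'ee_rot': array([-3.14138507e+00,  2.13362082e-03,  1.12196894e+00]), 'wrist_force': array([-0.3029731 , -1.00781936,  0.93590179]), 'wrist_torque': array([ 0.02089945, -0.05077262,  0.00853589]), 'width': 0.0937673600008369}
scene [[379.39591103   0.         283.22563741]
 [  0.         379.39591103 208.85900837]
 [  0.           0.           1.        ]] [0.96157204 0.29317398 0.70189918] [-2.41535772 -0.02018726  2.26473724] 1
lamp [([231.5, 196.1, 55.9, 65.3], 0.97)]
red_clip [([261.5, 276.4, 8.9, 14.1], 0.64)]
key_long [([279.5, 182.7, 56.0, 31.1], 0.91), ([342.6, 183.3, 52.7, 47.0], 0.84), ([275.5, 151.2, 27.8, 43.6], 0.55)]
socket_mouth
[... 819 characters left out ...]
8)]
pointer [([282.9, 180.8, 57.6, 49.9], 0.55)]
oil_bottle [([228.2, 215.8, 55.2, 12.8], 0.7), ([221.9, 146.0, 16.6, 26.5], 0.58)]
slide_box [([197.7, 337.5, 27.8, 54.8], 0.96)]
key_bend [([228.5, 216.7, 55.2, 12.9], 0.88), ([181.8, 266.3, 59.5, 51.7], 0.75), ([185.4, 204.1, 34.2, 42.2], 0.6)]
rail [([277.9, 133.9, 104.7, 182.2], 0.64)]
wrist [[321.10604121   0.         283.53832946]
 [  0.         321.10604121 210.56555922]
 [  0.           0.           1.        ]] [0.17088713 0.5281019  0.38567194] [2.87829559e+00 1.22109802e-04 1.12287770e+00] 3
lamp []
red_clip []
key_long []
socket_mouth []
pointer []
oil_bottle [([199.1, 358.0, 30.8, 47.8], 0.84)]
slide_box []
key_bend []
rail []
1.5
```

View pics/scene0.png

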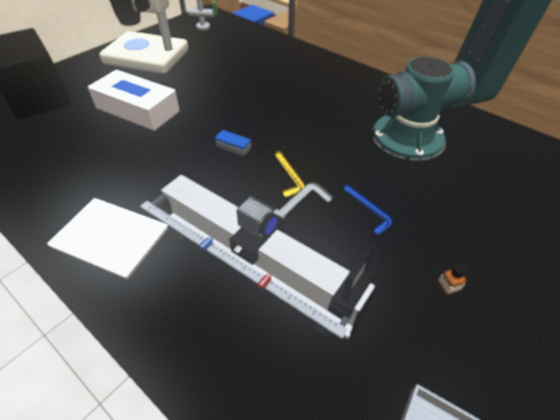

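View pics/side0.png

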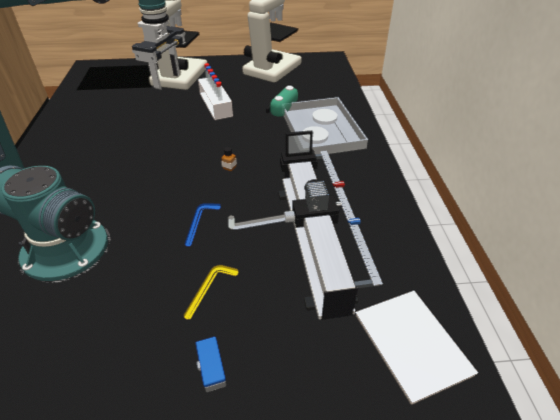

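View pics/wrist0.png

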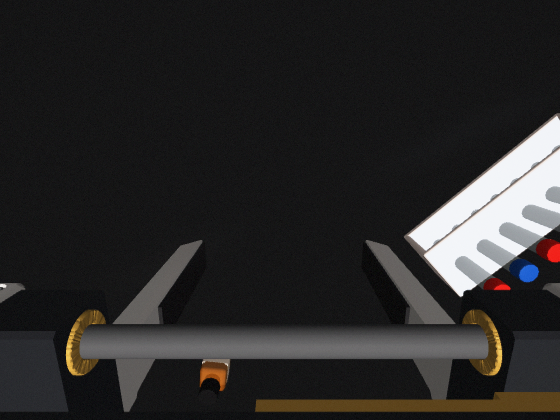

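```bash
python3 - <<'E'
import cv2
a=cv2.imread("pics/scene0.png")[120:350,130:400]; cv2.imwrite("pics/s0z.png",cv2.resize(a,None,fx=2.6,fy=2.6,interpolation=cv2.INTER_CUBIC))
a=cv2.imread("pics/side0.png")[120:330,170:400]; cv2.imwrite("pics/d0z.png",cv2.resize(a,None,fx=2.8,fy=2.8,interpolation=cv2.INTER_CUBIC))
E
```

```text
(no output)
```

View pics/s0z.png

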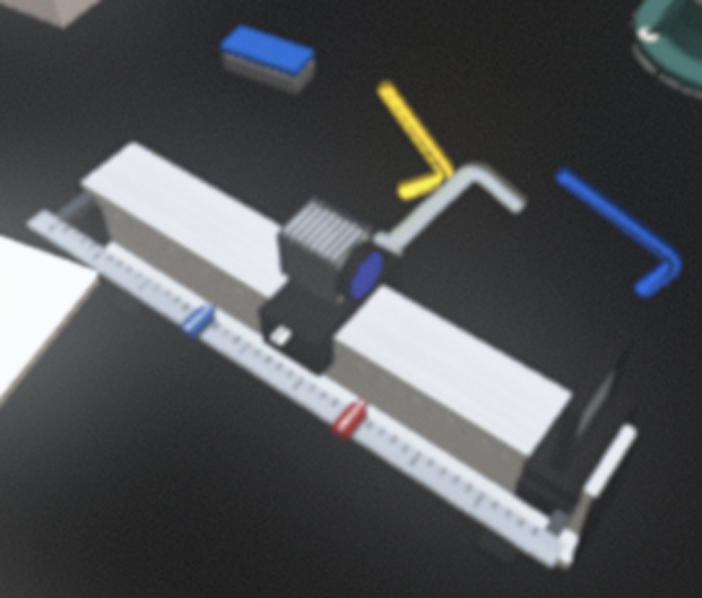

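View pics/d0z.png

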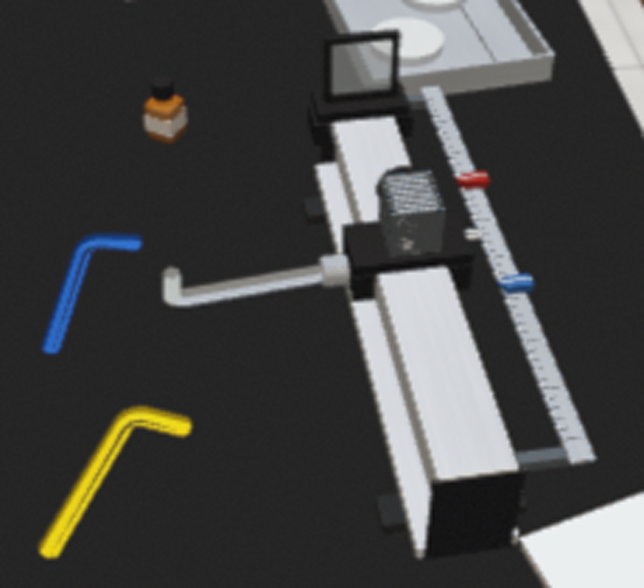

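```bash
cat > h.py <<'E'
import numpy as np
from scipy.spatial.transform import Rotation as R
from scipy.optimize import least_squares
C={'scene':(np.array([[379.39591103,0,283.22563741],[0,379.39591103,208.85900837],[0,0,1]]),np.array([0.96157204,0.29317398,0.70189918]),[-2.41535772,-0.02018726,2.26473724]),
'side':(np.array([[423.94831394,0,284.33707305],[0,423.94831394,208.51796272],[0,0,1]]),np.array([0.49337292,-0.78030582,0.80601685]),[-2.30975027,-1.31615942e-03,-8.79586264e-02])}
def cam(s): return (np.array(s["mtx"]),np.array(s["origin"]),s["attitude"])
def proj(c,p):
    K,o,a=c; q=R.from_euler('xyz',a).as_matrix().T@(np.asarray(p)-o); q=K@q; return q[:2]/q[2]
def tri(obs):
    f=lambda p:np.concatenate([proj(c,p)-u for c,u in obs])
    r=least_squares(f,[0.45,0.1,0.1]); return r.x,r.fun
def ray(c,u,z):
    K,o,a=c; d=R.from_euler('xyz',a).as_matrix()@np.linalg.inv(K)@np.array([u[0],u[1],1]); return o+d*(z-o[2])/d[2]
E
python3 - <<'E'
from h import *
S,D=C['scene'],C['side']
z1=lambda x,y:np.array([130+x/2.6,120+y/2.6]); z2=lambda x,y:np.array([170+x/2.8,120+y/2.8])
P={'red':((350,418),(473,180)),'blue':((199,320),(517,283)),'ptr':((281,336),(473,234)),'c-':((133,143),(430,485)),'c+':((83,183),(520,468)),'bend':((473,172),(173,298)),'stip':((519,207),(172,273)),'screwhead':((387,247),(335,270))}
for k,(a,b) in P.items():
    x,f=tri([(S,z1(*a)),(D,z2(*b))]); print(k,x.round(4),f.round(1))
c=np.array(C['scene'][1]);print(R.from_euler('xyz',S[2]).as_matrix()[:,2],R.from_euler('xyz',D[2]).as_matrix()[:,2])
E
```

```text
red [0.7074 0.0535 0.1175] [-0.4  0.2 -0.6 -0.2]
blue [ 0.7184 -0.0846  0.118 ] [-0.7  0.3 -0.9 -0.3]
ptr [ 0.6919 -0.0264  0.1231] [-0.5  0.3 -0.7 -0.3]
c- [ 0.6188 -0.2752  0.1073] [ 0.5 -0.2  0.4  0.1]
c+ [ 0.6826 -0.267   0.1105] [-1.1  0.4 -1.1 -0.3]
bend [ 0.4324 -0.0436  0.0827] [ 0.3 -0.2  0.3  0.2]
stip [0.4292 0.0051 0.0676] [-0.1  0.1 -0.1 -0.1]
screwhead [ 0.5677 -0.0354  0.1017] [-1.8  1.1 -2.1 -1.1]
[-0.52013607 -0.41311134 -0.74752758] [ 0.06581591  0.73623808 -0.67351448]
```

```bash
cat >> h.py <<'E'
from scipy.linalg import logm,expm
def T(p,Rm):
    M=np.eye(4);M[:3,:3]=Rm;M[:3,3]=p;return M
def pose(o): return T(o["tool_pos"],R.from_euler('xyz',o["ee_rot"]).as_matrix())
def rows(M0,M1,vmax=0.035,wmax=6.5,n=None):
    D=np.linalg.inv(M0)@M1
    d=np.linalg.norm(D[:3,3]); w=np.degrees(R.from_matrix(D[:3,:3]).magnitude())
    if n is None: n=int(max(np.ceil(d/vmax),np.ceil(w/wmax),1))
    E=np.real(expm(np.real(logm(D))/n))
    rv=R.from_matrix(E[:3,:3]).as_rotvec(degrees=True)
    print("n",n,"xyz",E[:3,3].round(4),"r",rv.round(2),"| total",D[:3,3].round(4),R.from_matrix(D[:3,:3]).as_rotvec(degrees=True).round(1))
yaw=np.radians(4.6)
# frames: rail axes
def rail(yaw=yaw): return R.from_euler('z',yaw).as_matrix()
def down(y): return R.from_euler('xyz',[np.pi,0,y]).as_matrix()
E
python3 - <<'E'
from h import *
from bench import robot
o=robot.get_obs();M=pose(o)
M1=M.copy();M1[2,3]=0.26
rows(M1,T([0.628,-0.036,0.25],down(yaw)))
E
```

```text
n 19 xyz [0.0001 0.0363 0.0005] r [-0.   -0.    3.14] | total [-0.31    0.5814  0.01  ] [-0.  -0.  59.7]
```

Request:
{"op": "jog_arm", "data": {"series": [{"z": -0.028}, {"z": -0.028}, {"y": 0.036, "rz": 3.1}, {"y": 0.036, "rz": 3.1}, {"y": 0.036, "rz": 3.1}, {"y": 0.036, "rz": 3.1}, {"y": 0.036, "rz": 3.1}, {"y": 0.036, "rz": 3.1}, {"y": 0.036, "rz": 3.1}, {"y": 0.036, "rz": 3.1}, {"y": 0.036, "rz": 3.1}, {"y": 0.036, "rz": 3.1}], "claw": 1}}

```text
invalid input
```

```bash
python3 - <<'E'
from h import *
from bench import robot
o=robot.get_obs();M=pose(o);print(o["time"],o["tool_pos"],o["ee_rot"])
rows(M,T([0.628,-0.036,0.25],down(yaw)))
E
```

```text
1.5 [0.23865203 0.49555693 0.20552148] [ 3.14158632e+00 -1.14499543e-04  1.12200891e+00]
n 19 xyz [ 0.0001  0.0363 -0.0023] r [-0.   -0.    3.14] | total [-0.31    0.5814 -0.0445] [-0.  -0.  59.7]
```

Request:
{"op": "jog_arm", "data": {"series": [{"x": 0, "y": 0, "z": -0.028, "rx": 0, "ry": 0, "rz": 0}, {"x": 0, "y": 0, "z": -0.028, "rx": 0, "ry": 0, "rz": 0}]}}

```text
time: 1.67
tool_pos: [0.2368, 0.4924, 0.2547]
ee_rot: [-3.14, 0.016, 1.122]
wrist_force: [0.2, 0.1, -0.1]
width: 0.0938
```

Request:
{"op": "jog_arm", "data": {"series": [{"y": 0.036, "rz": 3.1}, {"y": 0.036, "rz": 3.1}, {"y": 0.036, "rz": 3.1}, {"y": 0.036, "rz": 3.1}, {"y": 0.036, "rz": 3.1}, {"y": 0.036, "rz": 3.1}, {"y": 0.036, "rz": 3.1}, {"y": 0.036, "rz": 3.1}, {"y": 0.036, "rz": 3.1}, {"y": 0.036, "rz": 3.1}]}}

```text
invalid input
```

```bash
python3 - <<'E'
from h import *
from bench import robot
o=robot.get_obs();M=pose(o);print(o["time"],o["tool_pos"],o["ee_rot"])
rows(M,T([0.628,-0.036,0.25],down(yaw)))
E
```

```text
1.6667 [0.23676158 0.49243919 0.2546507 ] [-3.13997477  0.01602697  1.12197742]
n 19 xyz [0.0003 0.0362 0.0003] r [0.02 0.05 3.14] | total [-0.3062  0.5818  0.0086] [ 0.4  0.9 59.7]
```

Request:
{"op": "jog_arm", "data": {"series": [{"x": 0, "y": 0.036, "z": 0, "rx": 0, "ry": 0, "rz": 3.1}, {"x": 0, "y": 0.036, "z": 0, "rx": 0, "ry": 0, "rz": 3.1}, {"x": 0, "y": 0.036, "z": 0, "rx": 0, "ry": 0, "rz": 3.1}, {"x": 0, "y": 0.036, "z": 0, "rx": 0, "ry": 0, "rz": 3.1}, {"x": 0, "y": 0.036, "z": 0, "rx": 0, "ry": 0, "rz": 3.1}, {"x": 0, "y": 0.036, "z": 0, "rx": 0, "ry": 0, "rz": 3.1}, {"x": 0, "y": 0.036, "z": 0, "rx": 0, "ry": 0, "rz": 3.1}, {"x": 0, "y": 0.036, "z": 0, "rx": 0, "ry": 0, "rz": 3.1}, {"x": 0, "y": 0.036, "z": 0, "rx": 0, "ry": 0, "rz": 3.1}, {"x": 0, "y": 0.036, "z": 0, "rx": 0, "ry": 0, "rz": 3.1}]}}

```text
time: 2.5
tool_pos: [0.5177, 0.264, 0.2625]
ee_rot: [-3.14, -0.0, 0.573]
wrist_force: [0.0, 0.3, -0.5]
width: 0.0941
```

```bash
python3 - <<'E'
from h import *
from bench import robot
o=robot.get_obs();M=pose(o);print(o["time"],o["tool_pos"],o["ee_rot"])
rows(M,T([0.628,-0.036,0.25],down(yaw)))
E
```

```text
2.5 [0.5177228  0.26403144 0.26248298] [-3.13959264e+00 -3.85391028e-04  5.73157666e-01]
n 10 xyz [0.     0.0323 0.0012] r [-0.01  0.    2.82] | total [-0.0701  0.3119  0.0118] [-0.1  0.  28.2]
```

Request:
{"op": "jog_arm", "data": {"series": [{"x": 0, "y": 0.0325, "z": 0.001, "rx": 0, "ry": 0, "rz": 2.8}, {"x": 0, "y": 0.0325, "z": 0.001, "rx": 0, "ry": 0, "rz": 2.8}, {"x": 0, "y": 0.0325, "z": 0.001, "rx": 0, "ry": 0, "rz": 2.8}, {"x": 0, "y": 0.0325, "z": 0.001, "rx": 0, "ry": 0, "rz": 2.8}, {"x": 0, "y": 0.0325, "z": 0.001, "rx": 0, "ry": 0, "rz": 2.8}, {"x": 0, "y": 0.0325, "z": 0.001, "rx": 0, "ry": 0, "rz": 2.8}, {"x": 0, "y": 0.0325, "z": 0.001, "rx": 0, "ry": 0, "rz": 2.8}, {"x": 0, "y": 0.0325, "z": 0.001, "rx": 0, "ry": 0, "rz": 2.8}, {"x": 0, "y": 0.0325, "z": 0.001, "rx": 0, "ry": 0, "rz": 2.8}, {"x": 0, "y": 0.0325, "z": 0.001, "rx": 0, "ry": 0, "rz": 2.8}]}}

```text
time: 3.33
tool_pos: [0.6325, -0.0554, 0.2493]
ee_rot: [-3.139, 0.001, 0.058]
wrist_force: [-0.4, 0.3, -0.6]
width: 0.0943
```

```bash
cat > snap.py <<'E'
import sys,cv2,json
from h import *
from bench import robot,cams
def snap(name,tag,crop=None,f=1):
    s=cams.snapshot(name); im=s["img"][:,:,::-1]
    if crop: im=im[crop[1]:crop[3],crop[0]:crop[2]]
    if f!=1: im=cv2.resize(im,None,fx=f,fy=f,interpolation=cv2.INTER_CUBIC)
    cv2.imwrite(f"pics/{tag}.png",im)
    print(tag,"origin",np.array(s["origin"]).round(4).tolist(),"att",np.array(s["attitude"]).round(5).tolist())
    return s
E
python3 - <<'E'
from snap import *
s=snap("wrist","w1")
o=robot.get_obs();M=pose(o);print(o["time"],o["tool_pos"],o["ee_rot"])
rows(M,T([0.628,-0.036,0.25],down(yaw)))
E
```

```text
w1 origin [0.6288, 0.0196, 0.4296] att [2.88029, 0.0016, 0.0587]
3.3833 [ 0.63252133 -0.06252347  0.24823968] [3.13893051e+00 1.91442066e-03 4.84902286e-02]
n 1 xyz [-0.0032 -0.0267 -0.0018] r [ 0.15  0.11 -1.82] | total [-0.0032 -0.0267 -0.0018] [ 0.2  0.1 -1.8]
```

View pics/w1.png

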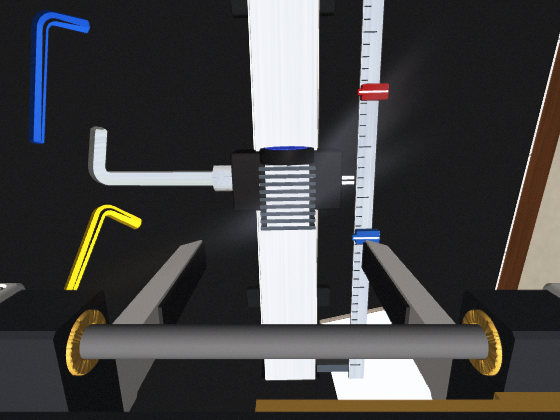

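```bash
python3 - <<'E'
import cv2
a=cv2.imread("pics/w1.png")[60:260,220:400]; cv2.imwrite("pics/w1z.png",cv2.resize(a,None,fx=3,fy=3,interpolation=cv2.INTER_CUBIC))
a=cv2.imread("pics/w1.png")[110:210,80:260]; cv2.imwrite("pics/w1k.png",cv2.resize(a,None,fx=4,fy=4,interpolation=cv2.INTER_CUBIC))
E
```

```text
(no output)
```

View pics/w1z.png

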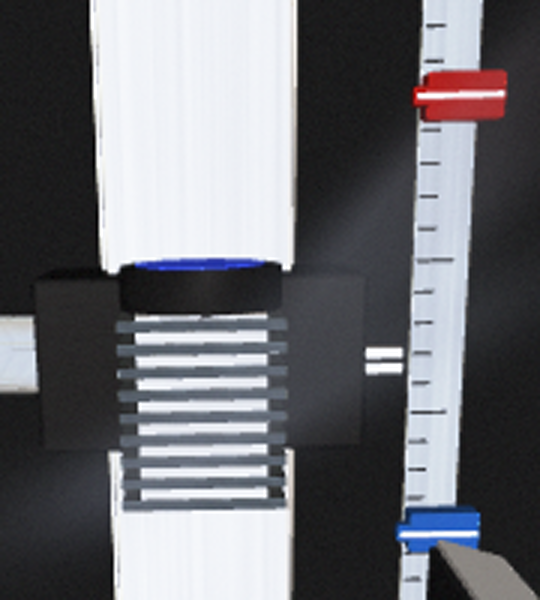

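View pics/w1k.png

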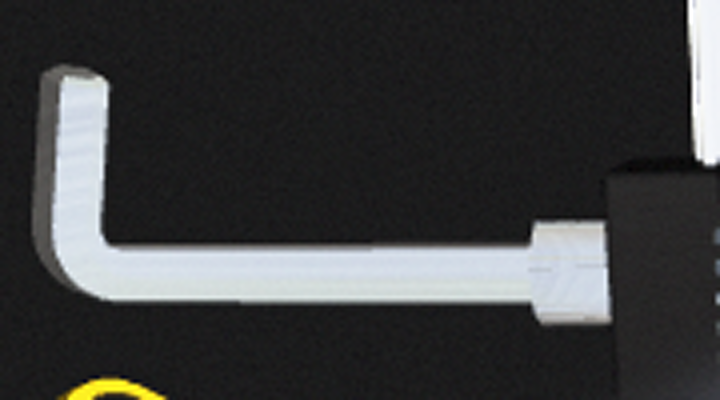

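```bash
python3 - <<'E'
from h import *
K=np.array([[321.10604121,0,283.53832946],[0,321.10604121,210.56555922],[0,0,1]])
W=(K,np.array([0.6288,0.0196,0.4296]),[2.88029,0.0016,0.0587])
z=lambda x,y:(220+x/3,60+y/3)
zk=lambda x,y:(80+x/4,110+y/4)
for n,u,h in [('ptr',z(403,361),.119),('ptr',z(403,361),.123),('redL',z(416,96),.116),('redR',z(504,94),.116),('blueL',z(401,533),.116),
 ('railL+',z(95,50),.114),('railL-',z(113,550),.114),('railR+',z(297,50),.114),('railR-',z(291,590),.114),('lampTop L',z(117,410),.183),('lampR',z(287,410),.183),('head near',zk(533,270),.1135),('elbow',zk(70,265),.088),('arm a',zk(150,272),.09),('arm b',zk(500,273),.11)]:
    print(n,ray(W,u,h).round(4))
E
```

```text
ptr [ 0.7004 -0.0288  0.119 ]
ptr [ 0.6995 -0.0281  0.123 ]
redL [0.6956 0.0526 0.116 ]
redR [0.7224 0.0548 0.116 ]
blueL [ 0.7073 -0.0888  0.116 ]
railL+ [0.5967 0.0603 0.114 ]
railL- [ 0.6083 -0.1017  0.114 ]
railR+ [0.6582 0.0639 0.114 ]
railR- [ 0.6715 -0.113   0.114 ]
lampTop L [ 0.6124 -0.0361  0.183 ]
lampR [ 0.6568 -0.0335  0.183 ]
head near [ 0.5617 -0.035   0.1135]
elbow [ 0.4324 -0.0454  0.088 ]
arm a [ 0.4547 -0.0457  0.09  ]
arm b [ 0.5526 -0.0369  0.11  ]
```

```bash
sed -i 's/^yaw=.*/yaw=np.radians(4.5)/' h.py; python3 - <<'E'
from snap import *
o=robot.get_obs();M=pose(o);print(o["time"],o["tool_pos"],o["ee_rot"])
rows(M,T([0.635,-0.038,0.20],down(yaw)),n=2)
E
```

```text
3.3833 [ 0.63252133 -0.06252347  0.24823968] [3.13893051e+00 1.91442066e-03 4.84902286e-02]
n 2 xyz [ 0.002  -0.0122  0.0241] r [ 0.08  0.06 -0.86] | total [ 0.0038 -0.0245  0.0482] [ 0.2  0.1 -1.7]
```

Request:
{"op": "jog_arm", "data": {"series": [{"x": 0.003, "y": -0.024, "z": 0.01, "rx": 0, "ry": 0, "rz": -1.7}, {"x": 0, "y": -0.002, "z": 0.02, "rx": 0, "ry": 0, "rz": 0}, {"x": 0, "y": 0, "z": 0.02, "rx": 0, "ry": 0, "rz": 0}]}}

```text
time: 3.63
tool_pos: [0.6374, -0.0425, 0.202]
ee_rot: [3.136, -0.008, 0.069]
wrist_force: [-1.1, -1.1, 0.0]
width: 0.0943
```

```bash
python3 - <<'E'
from snap import *
o=robot.get_obs();M=pose(o);print(o["time"],o["tool_pos"],o["ee_rot"])
rows(M,T([0.635,-0.038,0.150],down(yaw)),n=2)
E
```

```text
3.6333 [ 0.63744775 -0.04251624  0.20202094] [ 3.13581389 -0.00840597  0.06939019]
n 2 xyz [-0.0012 -0.0025  0.026 ] r [ 0.17 -0.24 -0.26] | total [-0.0026 -0.005   0.052 ] [ 0.3 -0.5 -0.5]
```

Request:
{"op": "jog_arm", "data": {"series": [{"x": -0.002, "y": -0.004, "z": 0.026, "rx": 0.2, "ry": -0.2, "rz": -0.3}, {"x": 0, "y": 0, "z": 0.024, "rx": 0, "ry": 0, "rz": 0}, {"x": 0, "y": 0, "z": 0.002, "rx": 0, "ry": 0, "rz": 0}]}}

```text
time: 3.88
tool_pos: [0.634, -0.0382, 0.1446]
ee_rot: [3.141, -0.0, 0.075]
wrist_force: [-0.3, 0.2, -0.6]
width: 0.0938
```

Request:
{"op": "jog_arm", "data": {"series": [{"x": 0, "y": 0, "z": 0, "rx": 0, "ry": 0, "rz": 0}, {"x": 0, "y": 0, "z": 0, "rx": 0, "ry": 0, "rz": 0}, {"x": 0, "y": 0, "z": 0, "rx": 0, "ry": 0, "rz": 0}, {"x": 0, "y": 0, "z": 0, "rx": 0, "ry": 0, "rz": 0}], "claw": 0}}

```text
time: 4.22
tool_pos: [0.6346, -0.0379, 0.1467]
ee_rot: [3.14, -0.002, 0.076]
wrist_force: [-0.0, -0.2, -0.9]
width: 0.0708
```

Request:
{"op": "jog_arm", "data": {"series": [{"x": 0, "y": 0, "z": 0, "rx": 0, "ry": 0, "rz": 0}, {"x": 0, "y": 0, "z": 0, "rx": 0, "ry": 0, "rz": 0}, {"x": 0, "y": 0, "z": 0, "rx": 0, "ry": 0, "rz": 0}, {"x": 0, "y": 0, "z": 0, "rx": 0, "ry": 0, "rz": 0}, {"x": 0, "y": 0, "z": 0, "rx": 0, "ry": 0, "rz": 0}]}}

```text
time: 4.63
tool_pos: [0.6343, -0.0384, 0.1514]
ee_rot: [3.139, -0.003, 0.076]
wrist_force: [4.0, 0.4, -1.9]
width: 0.0435
```

```bash
python3 - <<'E'
from snap import *
o=robot.get_obs();M=pose(o);print(o["time"],o["tool_pos"],o["ee_rot"],o["width"],o["wrist_force"])
d=rail()@np.array([0,.0812,0])
M1=M.copy();M1[:3,3]+=d
rows(M,M1,vmax=.015)
E
```

```text
4.6333 [ 0.63434516 -0.03842457  0.15143141] [ 3.13876125e+00 -2.92349983e-03  7.55673933e-02] 0.043482605495889115 [ 4.04294393  0.41748425 -1.85928804]
n 6 xyz [-0.     -0.0135 -0.    ] r [ 0. -0.  0.] | total [-0.0002 -0.0812 -0.0002] [ 0. -0.  0.]
```

Request:
{"op": "jog_arm", "data": {"series": [{"x": 0, "y": -0.013, "z": 0, "rx": 0, "ry": 0, "rz": 0}, {"x": 0, "y": -0.013, "z": 0, "rx": 0, "ry": 0, "rz": 0}, {"x": 0, "y": -0.013, "z": 0, "rx": 0, "ry": 0, "rz": 0}, {"x": 0, "y": -0.013, "z": 0, "rx": 0, "ry": 0, "rz": 0}, {"x": 0, "y": -0.013, "z": 0, "rx": 0, "ry": 0, "rz": 0}]}}

```text
time: 5.05
tool_pos: [0.6308, 0.008, 0.1514]
ee_rot: [3.105, -0.003, 0.062]
wrist_force: [-0.1, -8.0, 0.1]
width: 0.0442
```

```bash
python3 - <<'E'
from snap import *
o=robot.get_obs();M=pose(o);print(o["time"],o["tool_pos"],o["ee_rot"],o["width"],o["wrist_force"])
print(rail().T@(o["tool_pos"]-np.array([0.6343,-0.0384,.1514])))
E
```

```text
5.05 [0.63079869 0.00804745 0.15144886] [ 3.10477785 -0.00320764  0.06150683] 0.04422769454295902 [-0.06642638 -8.03154191  0.10024448]
[1.53708355e-04 4.65789745e-02 4.88587081e-05]
```

Request:
{"op": "jog_arm", "data": {"series": [{"x": 0, "y": -0.013, "z": 0, "rx": 0.7, "ry": 0, "rz": 0}, {"x": 0, "y": -0.013, "z": 0, "rx": 0.7, "ry": 0, "rz": 0}, {"x": 0, "y": -0.013, "z": 0, "rx": 0.7, "ry": 0, "rz": 0}]}}

```text
time: 5.3
tool_pos: [0.6286, 0.037, 0.1514]
ee_rot: [3.119, -0.003, 0.058]
wrist_force: [-0.4, -9.3, 0.3]
width: 0.0438
```

```bash
python3 - <<'E'
from snap import *
o=robot.get_obs();M=pose(o);print(o["time"],o["tool_pos"],o["ee_rot"],o["width"],o["wrist_force"])
s=snap("wrist","w2",(220,60,430,260),3)
o=robot.get_obs()
print(rail().T@(o["tool_pos"]-np.array([0.6343,-0.0384,.1514])))
E
```

```text
5.3 [0.62855614 0.03704893 0.15142993] [ 3.11904792e+00 -2.91367299e-03  5.80253599e-02] 0.04381207810467382 [-0.42196642 -9.32333356  0.28832781]
w2 origin [0.624, 0.1164, 0.3298] att [2.85503, -0.00194, 0.0589]
[2.03414982e-04 7.82053571e-02 2.53632069e-05]
```

View pics/w2.png

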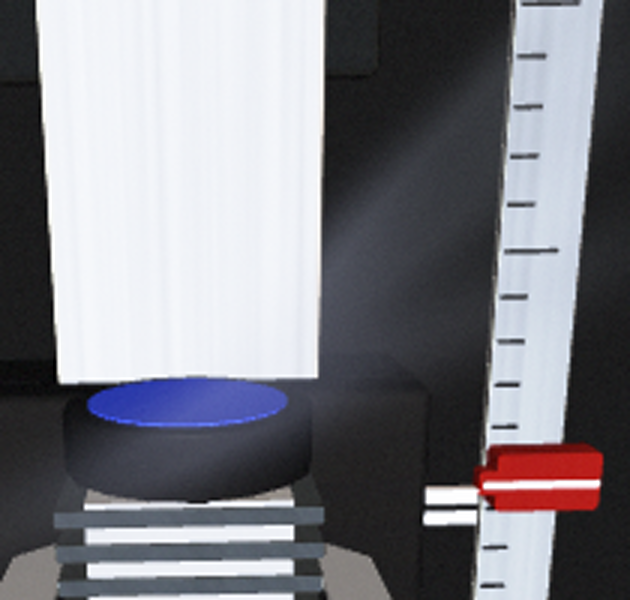

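```bash
python3 - <<'E'
from snap import *
K=np.array([[321.10604121,0,283.53832946],[0,321.10604121,210.56555922],[0,0,1]])
W=(K,np.array([0.624,0.1164,0.3298]),[2.85503,-0.00194,0.0589])
z=lambda x,y:(220+x/3,60+y/3)
Rr=rail().T
for h in (.113,.116,.119,.122):
  print(h,(Rr@ray(W,z(478,508),h)).round(4),(Rr@ray(W,z(484,487),h)).round(4),(Rr@ray(W,z(600,485),h)).round(4),(Rr@ray(W,z(502,427),h)).round(4),(Rr@ray(W,z(491,547),h)).round(4))
o=robot.get_obs();print(o["tool_pos"],o["wrist_force"],o["ee_rot"])
E
```

```text
0.113 [ 0.6987 -0.0122  0.113 ] [ 0.6998 -0.0069  0.113 ] [ 0.7273 -0.007   0.113 ] [0.703  0.0077 0.113 ] [ 0.7025 -0.0223  0.113 ]
0.116 [ 0.6978 -0.0111  0.116 ] [ 0.6989 -0.0059  0.116 ] [ 0.726 -0.006  0.116] [0.702  0.0086 0.116 ] [ 0.7015 -0.0211  0.116 ]
0.119 [ 0.6969 -0.01    0.119 ] [ 0.6979 -0.0049  0.119 ] [ 0.7247 -0.0049  0.119 ] [0.701  0.0094 0.119 ] [ 0.7006 -0.0198  0.119 ]
0.122 [ 0.6959 -0.0089  0.122 ] [ 0.697  -0.0039  0.122 ] [ 0.7233 -0.0039  0.122 ] [0.7001 0.0102 0.122 ] [ 0.6996 -0.0186  0.122 ]
[0.62836687 0.03958024 0.15142536] [-0.70916904 -4.71987346 -0.4036253 ] [ 3.12248822e+00 -2.91740492e-03  5.93992534e-02]
```

Request:
{"op": "jog_arm", "data": {"series": [{"x": 0, "y": -0.004, "z": 0, "rx": 0.5, "ry": 0, "rz": 0}, {"x": 0, "y": -0.001, "z": 0, "rx": 0.5, "ry": 0, "rz": 0}, {"x": 0, "y": 0, "z": 0, "rx": 0, "ry": 0, "rz": 0}]}}

```text
time: 5.6
tool_pos: [0.6282, 0.0413, 0.1514]
ee_rot: [3.132, -0.003, 0.06]
wrist_force: [-0.2, -0.4, -0.1]
width: 0.044
```

```bash
python3 - <<'E'
from snap import *
o=robot.get_obs();print(o["tool_pos"],o["wrist_force"],o["ee_rot"])
s=snap("wrist","w3",(220,60,430,260),3)
o=robot.get_obs();print(o["tool_pos"],o["wrist_force"],o["ee_rot"])
print(rail().T@(o["tool_pos"]-np.array([0.6343,-0.0384,.1514])))
E
```

```text
[0.62823416 0.04130374 0.1514049 ] [-0.22480685 -0.41026649 -0.07833161] [ 3.13238800e+00 -3.07311143e-03  5.98400971e-02]
w3 origin [0.6237, 0.1183, 0.3309] att [2.86837, -0.00209, 0.06072]
[0.62824259 0.04131244 0.15141488] [-0.91662132 -0.47203091  0.20621705] [ 3.13212101e+00 -3.04532397e-03  5.97733837e-02]
[2.15430953e-04 7.99419676e-02 1.48824106e-05]
```

View pics/w3.png

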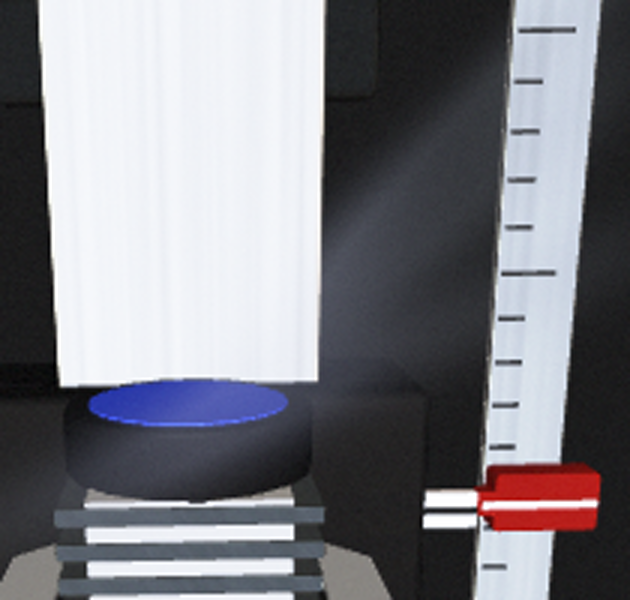

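Request:
{"op": "jog_arm", "data": {"series": [{"x": 0, "y": 0, "z": 0, "rx": 0, "ry": 0, "rz": 0}, {"x": 0, "y": 0, "z": 0, "rx": 0, "ry": 0, "rz": 0}, {"x": 0, "y": 0, "z": 0, "rx": 0, "ry": 0, "rz": 0}, {"x": 0, "y": 0, "z": -0.03, "rx": 0, "ry": 0, "rz": 0}, {"x": 0, "y": 0, "z": -0.035, "rx": 0, "ry": 0, "rz": 0}, {"x": 0, "y": 0.03, "z": -0.035, "rx": 0, "ry": 0, "rz": 0}, {"x": 0, "y": 0.038, "z": 0, "rx": 0, "ry": 0, "rz": 0}, {"x": -0.02, "y": 0.02, "z": 0, "rx": 0, "ry": 0, "rz": 0}, {"x": -0.02, "y": 0, "z": 0, "rx": 0, "ry": 0, "rz": 0}], "claw": 0.75}}

```text
time: 6.4
tool_pos: [0.5957, -0.0437, 0.2509]
ee_rot: [3.139, -0.004, 0.066]
wrist_force: [-0.5, 0.1, 0.7]
width: 0.0707
```

```bash
python3 - <<'E'
from snap import *
s=snap("wrist","w4")
s=snap("side","d4",(170,120,400,330),2.8)
o=robot.get_obs();print(o["time"],o["tool_pos"],o["wrist_force"],o["ee_rot"])
E
```

```text
w4 origin [0.5905, 0.0321, 0.4309] att [2.87494, -0.0035, 0.06685]
d4 origin [0.4934, -0.7803, 0.806] att [-2.30975, -0.00132, -0.08796]
6.5 [ 0.59373309 -0.04142803  0.25090696] [-0.14231627 -0.08434991 -0.20075889] [ 3.14078091e+00 -2.87073167e-03  6.72430955e-02]
```

View pics/w4.png

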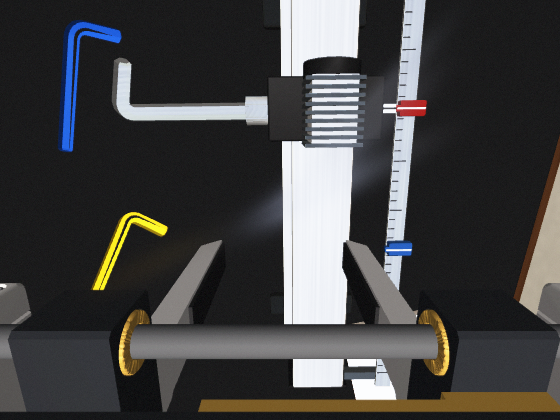

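View pics/d4.png

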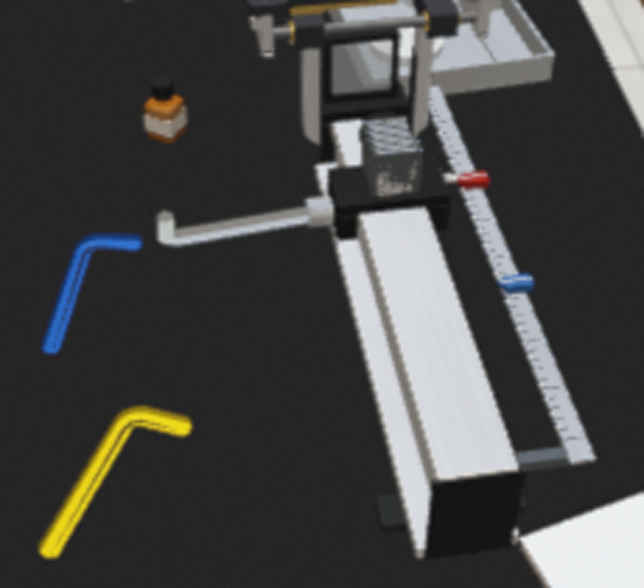

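```bash
python3 - <<'E'
import cv2
a=cv2.imread("pics/w4.png")
b=a[90:125,370:440]; cv2.imwrite("pics/w4z.png",cv2.resize(b,None,fx=10,fy=10,interpolation=cv2.INTER_CUBIC))
b=a[50:150,100:300]; cv2.imwrite("pics/w4k.png",cv2.resize(b,None,fx=4,fy=4,interpolation=cv2.INTER_CUBIC))
E
```

```text
(no output)
```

View pics/w4z.png

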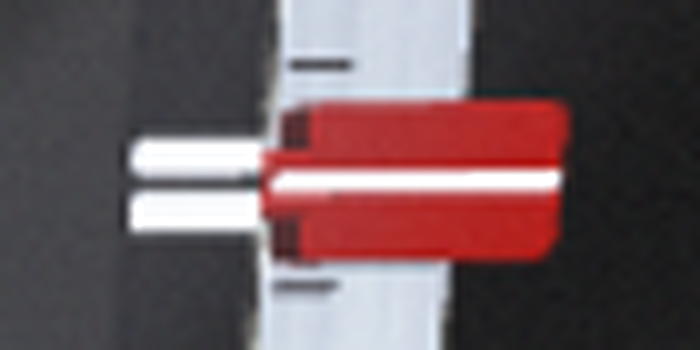

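View pics/w4k.png

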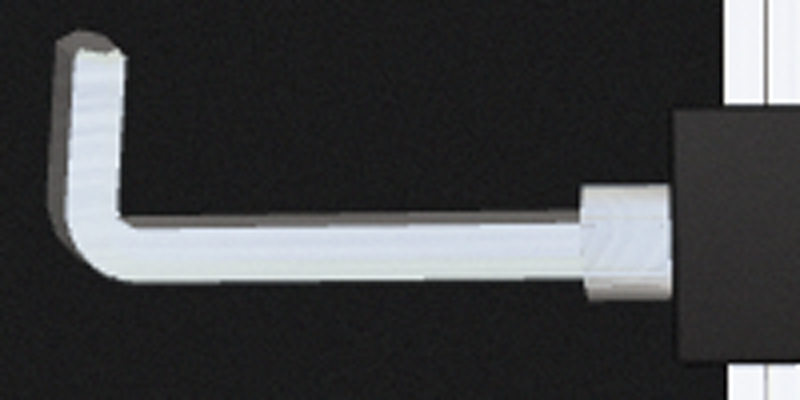

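```bash
python3 - <<'E'
from h import *
K=np.array([[321.10604121,0,283.53832946],[0,321.10604121,210.56555922],[0,0,1]])
W=(K,np.array([0.5905,0.0321,0.4309]),[2.87494,-0.0035,0.06685])
z10=lambda x,y:(370+x/10,90+y/10)
zk=lambda x,y:(100+x/4,50+y/4)
Rr=rail().T
for n,u,h in [('ptr',z10(262,183),.120),('redL',z10(280,184),.117),('redR',z10(555,179),.117),('arm near',zk(570,246),.1),('arm far',zk(150,250),.089),('headfront',zk(581,245),.108),('elbow outer',zk(55,200),.088),('shorttip c',zk(90,48),.07),('lens/lamp L',zk(810,250),.16)]:
    p=ray(W,u,h);print(n,p.round(4),(Rr@p).round(4))
D=C['side'];z2=lambda x,y:np.array([170+x/2.8,120+y/2.8])
for n,a,b in [('bend',zk(85,248),(165,240)),('armmid',zk(350,248),(241,225)),('head',zk(581,240),(308,213)),('stip',zk(91,45),(165,216))]:
    p,f=tri([(W,np.array(a)),(D,z2(*b))]);print(n,p.round(4),f.round(1))
E
```

```text
ptr [0.6946 0.0521 0.12  ] [ 0.6966 -0.0026  0.12  ]
redL [0.6973 0.0523 0.117 ] [ 0.6993 -0.0026  0.117 ]
redR [0.7229 0.0545 0.117 ] [ 0.7249 -0.0024  0.117 ]
arm near [0.5506 0.0402 0.1   ] [ 0.5521 -0.0031  0.1   ]
arm far [0.4428 0.0324 0.089 ] [ 0.444  -0.0024  0.089 ]
headfront [0.5542 0.0404 0.108 ] [ 0.5557 -0.0032  0.108 ]
elbow outer [0.4191 0.0429 0.088 ] [0.4212 0.0099 0.088 ]
shorttip c [0.4218 0.0816 0.07  ] [0.4269 0.0482 0.07  ]
lens/lamp L [0.6062 0.0412 0.16  ] [ 0.6075 -0.0065  0.16  ]
bend [0.4241 0.0318 0.0841] [ 0.   0.  -0.1 -0. ]
armmid [0.4944 0.0362 0.0926] [-0.1 -0.   0.2  0.1]
head [0.5534 0.0418 0.0985] [ 0.3  0.1 -0.9 -0.1]
stip [0.4221 0.0823 0.0699] [ 0.1  0.  -0.2 -0.1]
```

```bash
cat >> h.py <<'E'
Rr=rail()
AX=-0.0026; MX=0.557; MZ=0.100   # rail-rotated frame: axis y', mouth x', z
def keyR(xk,yk): 
    xk=np.array(xk,float);xk/=np.linalg.norm(xk);yk=np.array(yk,float);yk-=xk*(xk@yk);yk/=np.linalg.norm(yk)
    return np.column_stack([xk,yk,np.cross(xk,yk)])
RT=np.array([[0,1,0],[1,0,0],[0,0,-1.]]).T  # tool axes in key frame: x_t=y_k,y_t=x_k,z_t=-z_k
def tool(bend,Rk,g=0.088,depth=0.019):
    "bend & Rk in rail-rotated frame -> world tool pose"
    Rt=Rk@RT; p=np.array(bend)+Rk[:,0]*g+Rt[:,2]*depth
    return T(Rr@p,Rr@Rt)
def bendof(M,g=0.088,depth=0.019):
    Rt=Rr.T@M[:3,:3]; Rk=Rt@RT.T; p=Rr.T@M[:3,3]
    return p-Rt[:,2]*depth-Rk[:,0]*g, Rk
a0=np.radians(16.5); s0=np.radians(5.5)
K0=keyR([np.cos(s0),0,np.sin(s0)],[0,np.cos(a0),-np.sin(a0)])
B0=np.array([0.426,-0.0024,0.0865])
E
python3 - <<'E'
from snap import *
M=pose(robot.get_obs()); G=tool(B0,K0); P=G@T([0,0,-.08],np.eye(3))
print(G.round(3),P[:3,3])
rows(M,P); rows(P,G)
E
```

```text
[[-0.048  0.992  0.114  0.514]
 [ 0.958  0.078 -0.275  0.033]
 [-0.282  0.096 -0.955  0.077]
 [ 0.     0.     0.     1.   ]] [0.50525577 0.05466198 0.15317475]
n 15 xyz [ 0.0011 -0.0104  0.0056] r [-1.14 -0.57 -5.94] | total [-0.0821 -0.1019  0.0974] [-17.   -8.6 -89.1]
n 3 xyz [-0.      0.      0.0267] r [ 0.  0. -0.] | total [0.   0.   0.08] [ 0.  0. -0.]
```

```bash
python3 - <<'E'
from snap import *
M=pose(robot.get_obs()); G=tool(B0,K0); P=G@T([0,0,-.15],np.eye(3))
rows(M,P)
E
```

```text
n 15 xyz [ 0.0013 -0.0113  0.001 ] r [-1.14 -0.57 -5.94] | total [-0.0886 -0.1216  0.0305] [-17.   -8.6 -89.1]
```

Request:
{"op": "jog_arm", "data": {"series": [{"x": 0.001, "y": -0.011, "z": 0.001, "rx": -1.2, "ry": -0.6, "rz": -6.3}, {"x": 0.001, "y": -0.011, "z": 0.001, "rx": -1.2, "ry": -0.6, "rz": -6.3}, {"x": 0.001, "y": -0.011, "z": 0.001, "rx": -1.2, "ry": -0.6, "rz": -6.3}, {"x": 0.001, "y": -0.011, "z": 0.001, "rx": -1.2, "ry": -0.6, "rz": -6.3}, {"x": 0.001, "y": -0.011, "z": 0.001, "rx": -1.2, "ry": -0.6, "rz": -6.3}, {"x": 0.001, "y": -0.011, "z": 0.001, "rx": -1.2, "ry": -0.6, "rz": -6.3}, {"x": 0.001, "y": -0.011, "z": 0.001, "rx": -1.2, "ry": -0.6, "rz": -6.3}, {"x": 0.001, "y": -0.011, "z": 0.001, "rx": -1.2, "ry": -0.6, "rz": -6.3}, {"x": 0.001, "y": -0.011, "z": 0.001, "rx": -1.2, "ry": -0.6, "rz": -6.3}, {"x": 0.001, "y": -0.011, "z": 0.001, "rx": -1.2, "ry": -0.6, "rz": -6.3}, {"x": 0.001, "y": -0.011, "z": 0.001, "rx": -1.2, "ry": -0.6, "rz": -6.3}, {"x": 0.001, "y": -0.011, "z": 0.001, "rx": -1.2, "ry": -0.6, "rz": -6.3}], "claw": 0.6}}

```text
time: 7.5
tool_pos: [0.5303, 0.0708, 0.223]
ee_rot: [3.023, 0.236, 1.45]
wrist_force: [-0.3, 0.6, 0.4]
width: 0.0564
```

```bash
python3 - <<'E'
from snap import *
o=robot.get_obs();print(o["time"],o["joint_positions"].round(2),o["width"])
M=pose(o); G=tool(B0,K0); P=G@T([0,0,-.10],np.eye(3))
rows(M,P); rows(P,G)
E
```

```text
7.5 [ 0.2   0.03  1.42 -0.26  1.65 -1.29] 0.05638468870113837
n 2 xyz [ 0.0001 -0.0161  0.0245] r [-0.74 -0.88 -4.86] | total [-0.0016 -0.0319  0.0491] [-1.5 -1.8 -9.7]
n 3 xyz [0.     0.     0.0333] r [ 0.  0. -0.] | total [0.  0.  0.1] [ 0.  0. -0.]
```

Request:
{"op": "jog_arm", "data": {"series": [{"x": 0, "y": -0.016, "z": 0.024, "rx": -0.8, "ry": -0.9, "rz": -5}, {"x": 0, "y": -0.016, "z": 0.024, "rx": -0.8, "ry": -0.9, "rz": -5}, {"x": 0, "y": -0.005, "z": 0.005, "rx": 0, "ry": 0, "rz": -1}, {"x": 0, "y": 0, "z": 0, "rx": 0, "ry": 0, "rz": 0}]}}

```text
time: 7.83
tool_pos: [0.4976, 0.0648, 0.1659]
ee_rot: [3.045, 0.286, 1.664]
wrist_force: [0.7, 0.2, 0.1]
width: 0.0561
```

```bash
python3 - <<'E'
from snap import *
s=snap("wrist","w5")
o=robot.get_obs();print(o["time"],o["joint_positions"].round(2),o["width"])
M=pose(o); G=tool(B0,K0); P=G@T([0,0,-.06],np.eye(3))
rows(M,P); rows(M,G)
E
```

```text
w5 origin [0.4012, 0.1038, 0.3309] att [2.78126, 0.28539, 1.66545]
7.8833 [ 0.22 -0.05  1.62 -0.29  1.51 -1.45] 0.05648252632755849
n 2 xyz [-0.0034  0.0024  0.018 ] r [ 0.26 -0.12  1.16] | total [-0.0068  0.0046  0.0361] [ 0.5 -0.2  2.3]
n 3 xyz [-0.0023  0.0015  0.032 ] r [ 0.17 -0.08  0.77] | total [-0.0071  0.004   0.0961] [ 0.5 -0.2  2.3]
```

View pics/w5.png

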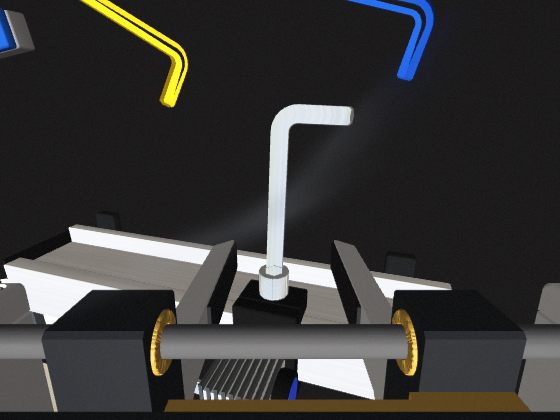

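Request:
{"op": "jog_arm", "data": {"series": [{"x": -0.003, "y": 0.002, "z": 0.03, "rx": 0.2, "ry": 0, "rz": 1.2}, {"x": -0.003, "y": 0.001, "z": 0.03, "rx": 0.2, "ry": 0, "rz": 1}, {"x": 0, "y": 0, "z": 0.005, "rx": 0, "ry": 0, "rz": 0}]}}

```text
time: 8.13
tool_pos: [0.5177, 0.0441, 0.1129]
ee_rot: [3.021, 0.277, 1.614]
wrist_force: [-0.5, -0.6, -0.9]
width: 0.0565
```

```bash
python3 - <<'E'
from snap import *
s=snap("wrist","w6")
o=robot.get_obs();print(o["time"],o["joint_positions"].round(2),o["width"],o["tool_pos"],o["wrist_force"])
M=pose(o); G=tool(B0,K0)
rows(M,G)
b=Rr@B0; m=Rr@np.array([MX,AX,MZ]); print(proj(cam(s),b),proj(cam(s),m), proj(cam(s),Rr@(B0+K0[:,1]*.055)))
E
```

```text
w6 origin [0.4196, 0.0857, 0.2763] att [2.75823, 0.2765, 1.61507]
8.1833 [ 0.17  0.    1.67 -0.29  1.38 -1.42] 0.0561052069190074 [0.51810696 0.04440299 0.11398849] [-0.23562909 -1.00910722 -0.29035431]
n 2 xyz [-0.0004 -0.0044  0.0191] r [ 0.55 -0.23 -0.21] | total [-0.0009 -0.0089  0.0381] [ 1.1 -0.5 -0.4]
[281.93094042  86.46302429] [282.83479888 291.54073357] [377.60003415  85.85775632]
```

View pics/w6.png

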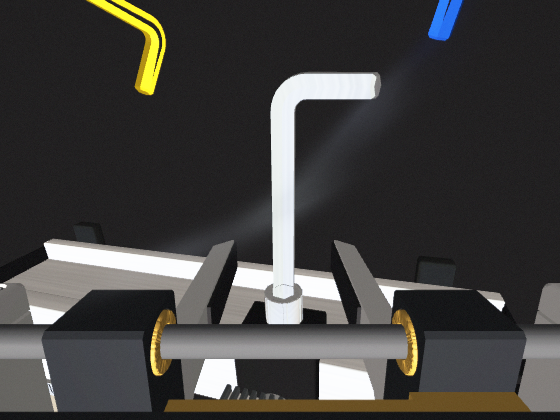

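Request:
{"op": "jog_arm", "data": {"series": [{"x": -0.001, "y": -0.006, "z": 0.02, "rx": 0.6, "ry": -0.2, "rz": -0.2}, {"x": 0, "y": -0.004, "z": 0.02, "rx": 0.4, "ry": -0.2, "rz": -0.2}, {"x": 0, "y": 0, "z": 0.002, "rx": 0, "ry": 0, "rz": 0}]}}

```text
time: 8.43
tool_pos: [0.5205, 0.0326, 0.08]
ee_rot: [3.027, 0.282, 1.615]
wrist_force: [-1.0, 0.1, -1.2]
width: 0.0566
```

```bash
python3 - <<'E'
from snap import *
o=robot.get_obs();print(o["time"],o["joint_positions"].round(2),o["width"],o["tool_pos"],o["wrist_force"])
M=pose(o); G=tool(B0,K0)
rows(M,G)
E
```

```text
8.4333 [ 0.15  0.03  1.71 -0.3   1.32 -1.42] 0.056613300004889934 [0.52053792 0.03259295 0.0799882 ] [-1.04974657  0.0753515  -1.19263531]
n 1 xyz [ 0.0012 -0.0065  0.0022] r [ 0.74 -0.15 -0.38] | total [ 0.0012 -0.0065  0.0022] [ 0.7 -0.2 -0.4]
```

Request:
{"op": "jog_arm", "data": {"series": [{"x": 0.001, "y": -0.006, "z": 0.002, "rx": 0.7, "ry": 0, "rz": -0.3}, {"x": 0, "y": 0, "z": 0, "rx": 0, "ry": 0, "rz": 0}, {"x": 0, "y": 0, "z": 0, "rx": 0, "ry": 0, "rz": 0}, {"x": 0, "y": 0, "z": 0, "rx": 0, "ry": 0, "rz": 0}, {"x": 0, "y": 0, "z": 0, "rx": 0, "ry": 0, "rz": 0}, {"x": 0, "y": 0, "z": 0, "rx": 0, "ry": 0, "rz": 0}, {"x": 0, "y": 0, "z": 0, "rx": 0, "ry": 0, "rz": 0}, {"x": 0, "y": 0, "z": 0, "rx": 0, "ry": 0, "rz": 0}, {"x": 0, "y": 0, "z": 0, "rx": 0, "ry": 0, "rz": 0}], "claw": 0}}

```text
time: 9.18
tool_pos: [0.5209, 0.0361, 0.087]
ee_rot: [3.025, 0.278, 1.617]
wrist_force: [0.4, 0.6, -1.0]
width: 0.0135
```

```bash
python3 - <<'E'
from snap import *
o=robot.get_obs();print(o["time"],o["joint_positions"].round(2),o["width"],o["tool_pos"],o["wrist_force"],o["wrist_torque"])
M=pose(o); G=tool(B0,K0)
rows(M,G); print(Rr.T@M[:3,:3])
E
```

```text
9.1833 [ 0.15  0.03  1.7  -0.3   1.33 -1.42] 0.013473577399373923 [0.52092709 0.03610186 0.08704537] [ 0.35265548  0.5885224  -1.03223233] [ 0.11028949 -0.03295518  0.05065798]
n 1 xyz [-0.0002 -0.0079  0.0099] r [ 0.86 -0.37 -0.28] | total [-0.0002 -0.0079  0.0099] [ 0.9 -0.4 -0.3]
[[ 3.13423579e-02  9.93759866e-01  1.07046653e-01]
 [ 9.60981393e-01 -5.12171840e-04 -2.76612545e-01]
 [-2.74831619e-01  1.11539531e-01 -9.55000793e-01]]
```

Request:
{"op": "jog_arm", "data": {"series": [{"x": 0, "y": 0, "z": 0.001, "rx": 0, "ry": 0, "rz": 0}, {"x": 0, "y": -0.004, "z": 0.006, "rx": 0.5, "ry": -0.2, "rz": -0.2}, {"x": 0, "y": -0.004, "z": 0.006, "rx": 0.4, "ry": -0.2, "rz": -0.1}, {"x": 0, "y": 0, "z": 0.002, "rx": 0, "ry": 0, "rz": 0}], "claw": 0.25}}

```text
time: 9.52
tool_pos: [0.5146, 0.0305, 0.0716]
ee_rot: [3.043, 0.288, 1.621]
wrist_force: [-0.1, -0.2, -0.8]
width: 0.0239
```

Request:
{"op": "jog_arm", "data": {"series": [{"x": 0, "y": 0, "z": 0.001, "rx": 0, "ry": 0, "rz": 0}, {"x": 0, "y": 0, "z": 0.001, "rx": 0, "ry": 0, "rz": 0}, {"x": 0, "y": 0, "z": 0.001, "rx": 0, "ry": 0, "rz": 0}], "claw": 0}}

```text
time: 9.77
tool_pos: [0.5141, 0.0298, 0.0676]
ee_rot: [3.045, 0.287, 1.621]
wrist_force: [-3.5, 2.6, 6.9]
width: 0.0138
```

```bash
python3 - <<'E'
from snap import *
o=robot.get_obs();print(o["time"],o["joint_positions"].round(2),o["width"],o["tool_pos"],o["wrist_force"],o["wrist_torque"])
M=pose(o); G=tool(B0,K0)
rows(M,G)
E
```

```text
9.7667 [ 0.15  0.04  1.73 -0.3   1.31 -1.42] 0.013759951557531814 [0.5141139  0.02978399 0.06756267] [-3.47097584  2.6323932   6.8619141 ] [0.23199132 0.35922645 0.00524764]
n 1 xyz [ 0.0002  0.0013 -0.0096] r [-0.18  0.1   0.03] | total [ 0.0002  0.0013 -0.0096] [-0.2  0.1  0. ]
```

Request:
{"op": "jog_arm", "data": {"series": [{"x": 0, "y": 0, "z": -0.001, "rx": 0, "ry": 0, "rz": 0}, {"x": 0, "y": -0.012, "z": 0, "rx": 0, "ry": 0, "rz": 0}, {"x": 0, "y": -0.014, "z": 0, "rx": 0, "ry": 0, "rz": 0}, {"x": 0, "y": -0.014, "z": 0, "rx": 0, "ry": 0, "rz": 0}]}}

```text
time: 10.1
tool_pos: [0.4765, 0.0272, 0.0642]
ee_rot: [3.041, 0.286, 1.621]
wrist_force: [0.4, -0.4, -2.7]
width: 0.0138
```

```bash
python3 - <<'E'
from snap import *
o=robot.get_obs();print(o["time"],o["joint_positions"].round(2),o["width"],o["tool_pos"],o["wrist_force"],o["wrist_torque"])
s=snap("wrist","w7")
M=pose(o); G=tool(B0,K0)
rows(M,G)
E
```

```text
10.1 [ 0.15 -0.04  1.82 -0.31  1.3  -1.41] 0.013786776394371333 [0.47649988 0.02722114 0.06415193] [ 0.43729951 -0.40353772 -2.69295072] [0.27544542 0.03051839 0.01675703]
w7 origin [0.3813, 0.0703, 0.2288] att [2.77751, 0.28587, 1.62192]
n 2 xyz [-0.0001  0.0196 -0.0046] r [ 0.02  0.02 -0.01] | total [-0.0001  0.0392 -0.0092] [ 0.  0. -0.]
```

View pics/w7.png

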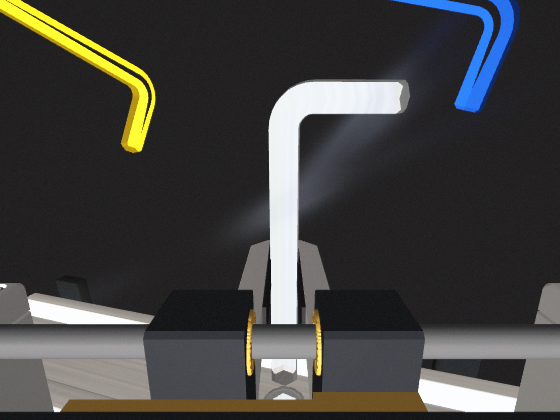

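```bash
cat >> h.py <<'E'
def keyfit(M,c,obs,x0=(0.09,0.028,0.0)):
    "obs: list of (point in key frame rel bend, pixel); unknown g, depth, pitch about jaw axis (x_t), lateral"
    def pk(q):
        g,d,th=q
        # key in tool frame: x_k = y_t rotated by th about x_t
        Rk=R.from_rotvec([th,0,0]).as_matrix()@RT.T
        b=np.array([0,0,-d])-Rk[:,0]*g
        return b,Rk
    def f(q):
        b,Rk=pk(q)
        return np.concatenate([proj(c,(M@np.append(b+Rk@np.array(k),1))[:3])-u for k,u in obs])
    r=least_squares(f,x0); return r.x,r.fun,pk(r.x)
E
python3 - <<'E'
import cv2
from h import *
K=np.array([[321.10604121,0,283.53832946],[0,321.10604121,210.56555922],[0,0,1]])
W=(K,np.array([0.3813,0.0703,0.2288]),[2.77751,0.28587,1.62192])
M=T([0.47649988,0.02722114,0.06415193],R.from_euler('xyz',[3.041,.286,1.621]).as_matrix())
print(M[:3,:3].T@(W[1]-M[:3,3]))
q,f,_=keyfit(M,W,[((0,0,0),(284.5,96.5)),((0,.055,0),(404,96.5)),((.15,0,0),(284,373))])
print(q,np.degrees(q[2]),f.round(1))
a=cv2.imread("pics/w7.png")[60:400,220:430]; cv2.imwrite("pics/w7z.png",cv2.resize(a,None,fx=1.75,fy=1.75,interpolation=cv2.INTER_CUBIC))
E
```

```text
[-0.00058977 -0.07523129 -0.17991025]
[ 0.08745853  0.0251977  -0.02270605] -1.3009609387919434 [ 0.3 -0.1 -0.   0.1  0.3 -0. ]
```

View pics/w7z.png

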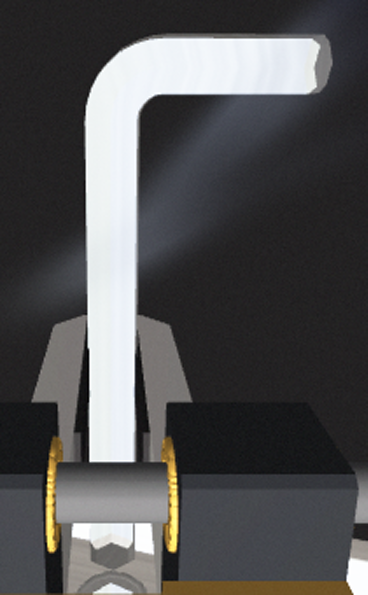

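```bash
cat >> h.py <<'E'
Q=(0.0875,0.0252,-0.0227)
def kt(q=None):
    g,d,th=Q if q is None else q
    Rk=R.from_rotvec([th,0,0]).as_matrix()@RT.T
    return T(np.array([0,0,-d])-Rk[:,0]*g,Rk)
def ktool(bend,Rk,q=None):
    return T(Rr@np.array(bend),Rr@Rk)@np.linalg.inv(kt(q))
def kpose(M,q=None):
    A=M@kt(q); return Rr.T@A[:3,3],Rr.T@A[:3,:3]
def KF(a): return keyR([0,-np.cos(a),np.sin(a)],[1,0,0])
E
python3 - <<'E'
from snap import *
o=robot.get_obs();M=pose(o)
print(kpose(M))
A=ktool([MX-0.095,AX,MZ+.02],KF(a0)); 
M1=M.copy(); M1[:3,3]+=Rr@[-0.02,-0.02,0.03]
rows(M,M1);rows(M1,A)
E
```

```text
(array([ 0.3845336 , -0.003556  ,  0.07711788]), array([[ 0.99356384,  0.02654251, -0.11011985],
       [ 0.00581998,  0.95891295,  0.28364078],
       [ 0.11312389, -0.28245612,  0.95258676]]))
n 2 xyz [-0.0141 -0.0086 -0.0124] r [-0.  0.  0.] | total [-0.0282 -0.0172 -0.0247] [0. 0. 0.]
n 14 xyz [-0.0035  0.0042 -0.0005] r [ 0.35 -0.21  6.32] | total [-0.0679  0.0109 -0.0078] [ 4.9 -2.9 88.5]
```

Request:
{"op": "jog_arm", "data": {"series": [{"x": -0.014, "y": -0.009, "z": -0.013, "rx": 0, "ry": 0, "rz": 0}, {"x": -0.014, "y": -0.009, "z": -0.013, "rx": 0, "ry": 0, "rz": 0}, {"x": -0.0035, "y": 0.004, "z": -0.0005, "rx": 0.4, "ry": -0.2, "rz": 6.5}, {"x": -0.0035, "y": 0.004, "z": -0.0005, "rx": 0.4, "ry": -0.2, "rz": 6.5}, {"x": -0.0035, "y": 0.004, "z": -0.0005, "rx": 0.4, "ry": -0.2, "rz": 6.5}, {"x": -0.0035, "y": 0.004, "z": -0.0005, "rx": 0.4, "ry": -0.2, "rz": 6.5}, {"x": -0.0035, "y": 0.004, "z": -0.0005, "rx": 0.4, "ry": -0.2, "rz": 6.5}, {"x": -0.0035, "y": 0.004, "z": -0.0005, "rx": 0.4, "ry": -0.2, "rz": 6.5}, {"x": -0.0035, "y": 0.004, "z": -0.0005, "rx": 0.4, "ry": -0.2, "rz": 6.5}, {"x": -0.0035, "y": 0.004, "z": -0.0005, "rx": 0.4, "ry": -0.2, "rz": 6.5}]}}

```text
time: 10.98
tool_pos: [0.4678, -0.0294, 0.1037]
ee_rot: [2.897, 0.149, 0.661]
wrist_force: [0.2, 0.1, -2.3]
width: 0.014
```

```bash
python3 - <<'E'
from snap import *
o=robot.get_obs();M=pose(o);print(o["time"],o["joint_positions"].round(2),o["width"],o["wrist_force"])
A=ktool([MX-0.095,AX,MZ+.02],KF(a0)); print(kpose(M)[0])
rows(M,A)
E
```

```text
10.9833 [ 0.03 -0.06  1.75 -0.29  1.43 -0.61] 0.014018689168207006 [ 0.17558685  0.10191275 -2.34633013]
[0.41448074 0.00970926 0.10500399]
n 6 xyz [-0.0021  0.0048 -0.0015] r [ 0.23 -0.06  5.72] | total [-0.019   0.0243 -0.0085] [ 1.4 -0.4 34.3]
```

Request:
{"op": "jog_arm", "data": {"series": [{"x": -0.002, "y": 0.005, "z": -0.0015, "rx": 0.2, "ry": 0, "rz": 6}, {"x": -0.002, "y": 0.005, "z": -0.0015, "rx": 0.2, "ry": 0, "rz": 6}, {"x": -0.002, "y": 0.005, "z": -0.0015, "rx": 0.2, "ry": 0, "rz": 6}, {"x": -0.002, "y": 0.005, "z": -0.0015, "rx": 0.2, "ry": 0, "rz": 6}, {"x": -0.002, "y": 0.005, "z": -0.0015, "rx": 0.2, "ry": 0, "rz": 6}, {"x": -0.002, "y": 0.005, "z": -0.0015, "rx": 0.2, "ry": 0, "rz": 5}, {"x": 0, "y": 0, "z": 0, "rx": 0, "ry": 0, "rz": 0}]}}

```text
time: 11.57
tool_pos: [0.4676, -0.0606, 0.1168]
ee_rot: [2.877, -0.01, 0.034]
wrist_force: [0.8, 0.3, -3.3]
width: 0.0136
```

```bash
python3 - <<'E'
from snap import *
o=robot.get_obs();M=pose(o);print(o["time"],o["joint_positions"].round(2),o["width"],o["wrist_force"])
s=snap("wrist","w8"); M=pose(robot.get_obs())
snap("side","d8",(170,120,400,330),2.8);snap("scene","s8",(200,120,400,300),3)
A=ktool([MX-0.095,AX,MZ],KF(a0)); b,Rk=kpose(M);print(b,Rk)
rows(M,A); W=cam(s)
for k in [(0,0,0),(0,.055,0),(.15,0,0)]: print(proj(W,(M@kt()@np.append(k,1))[:3]))
print(proj(W,Rr@np.array([MX,AX,MZ])))
E
```

```text
11.5667 [-0.06 -0.07  1.73 -0.26  1.45 -0.06] 0.013607118674076579 [ 0.83984852  0.3423892  -3.31258687]
w8 origin [0.4626, 0.0591, 0.2708] att [2.61252, -0.0094, 0.03518]
d8 origin [0.4934, -0.7803, 0.806] att [-2.30975, -0.00132, -0.08796]
s8 origin [0.9616, 0.2932, 0.7019] att [-2.41536, -0.02019, 2.26474]
[ 0.46502759 -0.00618873  0.11588747] [[-0.04204135  0.99911124  0.00304221]
 [-0.95812237 -0.04117947  0.28338275]
 [ 0.28325617  0.00899898  0.95900207]]
n 1 xyz [ 0.0004 -0.0076  0.0143] r [-0.03  0.12 -2.41] | total [ 0.0004 -0.0076  0.0143] [-0.   0.1 -2.4]
[281.47035667  95.17548099]
[400.56447541  94.89652346]
[282.44659309 371.46173136]
[466.58642903  72.61699847]
```

View pics/w8.png

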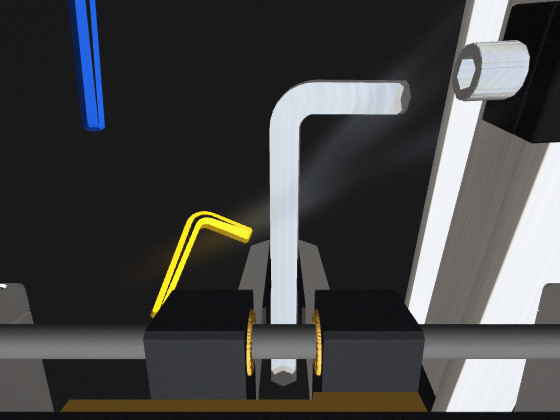

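View pics/d8.png

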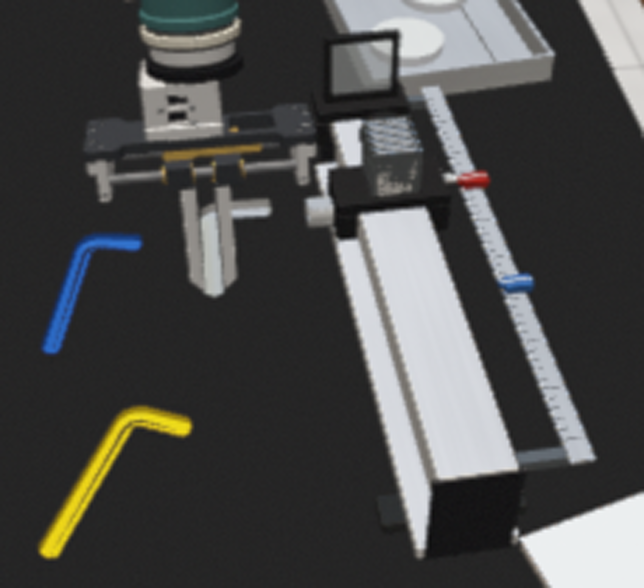

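View pics/s8.png

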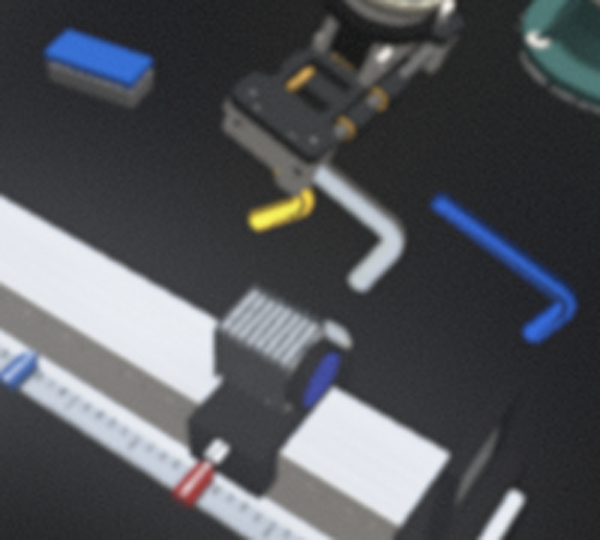

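Request:
{"op": "jog_arm", "data": {"series": [{"x": 0, "y": -0.007, "z": 0.015, "rx": 0, "ry": 0, "rz": -2.4}, {"x": 0, "y": 0, "z": 0.001, "rx": 0, "ry": 0, "rz": 0}, {"x": 0, "y": 0, "z": 0.0005, "rx": 0, "ry": 0, "rz": 0}]}}

```text
time: 11.97
tool_pos: [0.4678, -0.0564, 0.0979]
ee_rot: [2.877, 0.004, 0.085]
wrist_force: [1.1, -1.1, -2.9]
width: 0.0139
```

```bash
cat > chk.py <<'E'
from snap import *
def chk(tag,back=0.095,crop=(240,40,560,200),f=2.4,img=True,a=a0,q=None,pic=True):
    o=robot.get_obs();M=pose(o);print(o["time"],"w",round(o["width"],4),"F",o["wrist_force"].round(1),"Tq",o["wrist_torque"].round(2),"tcp",o["tool_pos"].round(4))
    if pic:
        s=snap("wrist",tag,crop,f); W=cam(s)
        # camera pose -> tool pose at snapshot (fixed mount)
        for n,k in [("bend",(0,0,0)),("stip",(0,.055,0)),("ltip",(.15,0,0))]: 
            u=proj(W,(M@kt(q)@np.append(k,1))[:3]); print(n,u.round(1),"crop",((u-np.array(crop[:2]))*f).round(0))
        u=proj(W,Rr@np.array([MX,AX,MZ])); print("mouth",u.round(1),((u-np.array(crop[:2]))*f).round(0))
    b,Rk=kpose(M,q); print("bend",b.round(4),"rel mouth stip",(b+Rk[:,1]*.055-np.array([MX,AX,MZ])).round(4)); print("xk",Rk[:,0].round(3),"yk",Rk[:,1].round(3))
    rows(M,ktool([MX-back,AX,MZ],KF(a),q))
E
python3 -c "
from chk import *
chk('w9')"
```

```text
11.9667 w 0.0139 F [ 1.1 -1.1 -2.9] Tq [ 0.05  0.02 -0.06] tcp [ 0.4678 -0.0564  0.0979]
w9 origin [0.4587, 0.063, 0.252] att [2.61323, 0.00459, 0.08616]
bend [282.5  96.3] crop [102. 135.]
stip [401.8  96.4] crop [388. 135.]
ltip [282.4 372.7] crop [102. 799.]
mouth [492.9  99.8] [607. 143.]
bend [ 0.4613 -0.0024  0.0974] rel mouth stip [-0.0407  0.0006 -0.0028]
xk [ 0.007 -0.959  0.283] yk [ 1.     0.007 -0.004]
n 1 xyz [ 0.0001  0.0009 -0.0025] r [-0.05  0.1   0.43] | total [ 0.0001  0.0009 -0.0025] [-0.1  0.1  0.4]
```

View pics/w9.png

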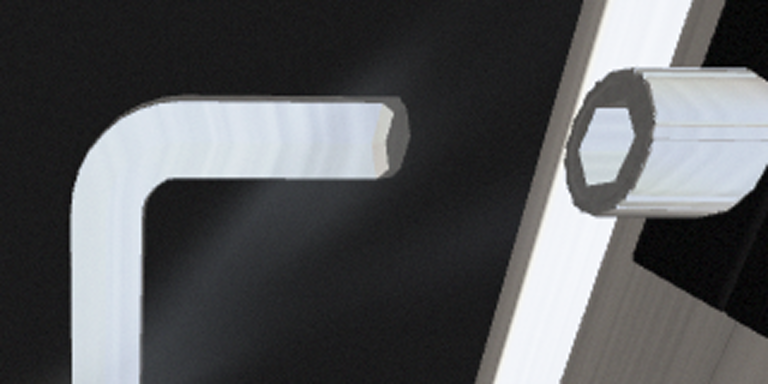

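Request:
{"op": "jog_arm", "data": {"series": [{"x": 0.012, "y": 0.0005, "z": -0.0025, "rx": 0, "ry": 0, "rz": 0.3}, {"x": 0.012, "y": 0, "z": 0, "rx": 0, "ry": 0, "rz": 0}, {"x": 0.008, "y": 0, "z": 0, "rx": 0, "ry": 0, "rz": 0}, {"x": 0, "y": 0, "z": 0, "rx": 0, "ry": 0, "rz": 0}]}}

```text
time: 12.35
tool_pos: [0.5, -0.053, 0.1008]
ee_rot: [2.877, 0.004, 0.08]
wrist_force: [0.0, -0.5, -3.0]
width: 0.0144
```

```bash
python3 -c "
from chk import *
chk('w10',back=0.058)"
```

```text
12.35 w 0.0144 F [ 0.  -0.5 -3. ] Tq [ 0.04  0.08 -0.03] tcp [ 0.5    -0.053   0.1008]
w10 origin [0.4916, 0.0664, 0.2549] att [2.61333, 0.00481, 0.08117]
bend [282.6  96.3] crop [102. 135.]
stip [401.8  96.5] crop [388. 136.]
ltip [282.5 372.7] crop [102. 799.]
mouth [418.1  99.1] [428. 142.]
bend [ 0.4942 -0.0015  0.1003] rel mouth stip [-0.0078  0.0012  0.0001]
xk [ 0.003 -0.959  0.283] yk [ 1.     0.002 -0.004]
n 1 xyz [0.0047 0.001  0.0005] r [-0.06  0.18  0.15] | total [0.0047 0.001  0.0005] [-0.1  0.2  0.2]
```

View pics/w10.png

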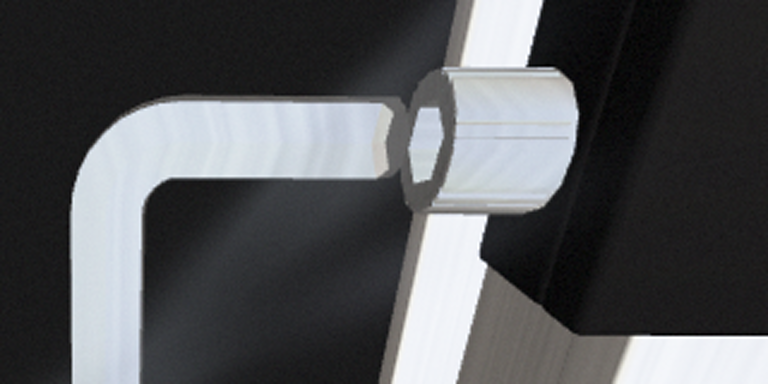

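Request:
{"op": "jog_arm", "data": {"series": [{"x": 0.002, "y": 0.0014, "z": 0.0003, "rx": 0, "ry": 0, "rz": 0.2}, {"x": 0.006, "y": 0, "z": 0, "rx": 0, "ry": 0, "rz": 0}, {"x": 0.006, "y": 0, "z": 0, "rx": 0, "ry": 0, "rz": 0}, {"x": 0.004, "y": 0, "z": 0, "rx": 0, "ry": 0, "rz": 0}]}}

```text
time: 12.73
tool_pos: [0.5153, -0.0528, 0.0999]
ee_rot: [2.879, 0.009, 0.076]
wrist_force: [-1.5, 0.7, -3.3]
width: 0.0138
```

```bash
python3 -c "
from chk import *
chk('w11',back=0.045)"
```

```text
12.7333 w 0.0138 F [-1.5  0.7 -3.3] Tq [0.13 0.39 0.13] tcp [ 0.5153 -0.0528  0.0999]
w11 origin [0.5082, 0.0665, 0.2541] att [2.61447, 0.01045, 0.07727]
bend [282.5  96.4] crop [102. 135.]
stip [401.7  96.5] crop [388. 136.]
ltip [282.4 372.7] crop [102. 799.]
mouth [385.5  96.8] [349. 136.]
bend [ 0.5097 -0.0025  0.0995] rel mouth stip [ 0.0077 -0.0001 -0.001 ]
xk [ 0.001 -0.959  0.282] yk [ 1.    -0.002 -0.009]
n 1 xyz [ 0.0025  0.0002 -0.0006] r [-0.13  0.56  0.02] | total [ 0.0025  0.0002 -0.0006] [-0.1  0.6  0. ]
```

View pics/w11.png

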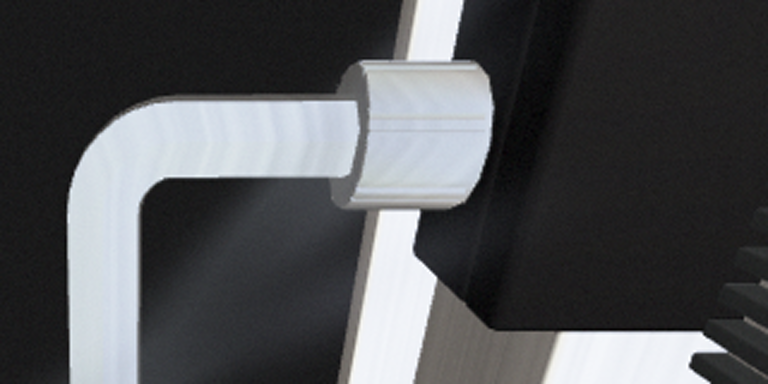

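Request:
{"op": "jog_arm", "data": {"series": [{"x": 0.005, "y": 0, "z": -0.0005, "rx": 0, "ry": 0.4, "rz": 0}, {"x": 0.005, "y": 0, "z": 0, "rx": 0, "ry": 0.2, "rz": 0}, {"x": 0.005, "y": 0, "z": 0, "rx": 0, "ry": 0, "rz": 0}]}}

```text
time: 13.03
tool_pos: [0.5255, -0.0551, 0.0993]
ee_rot: [2.871, 0.015, 0.078]
wrist_force: [-9.7, -4.2, 1.1]
width: 0.0137
```

```bash
python3 -c "
from chk import *
chk('w12',back=0.036)"
```

```text
13.0333 w 0.0137 F [-9.7 -4.2  1.1] Tq [-0.92  1.77  0.12] tcp [ 0.5255 -0.0551  0.0993]
w12 origin [0.5189, 0.0654, 0.2526] att [2.60684, 0.01567, 0.07887]
bend [282.5  96.3] crop [102. 135.]
stip [401.7  96.5] crop [388. 136.]
ltip [282.4 372.7] crop [102. 799.]
mouth [365.5  90.3] [301. 121.]
bend [ 0.5196 -0.0057  0.0982] rel mouth stip [ 0.0176 -0.0031 -0.0026]
xk [ 0.004 -0.957  0.289] yk [ 1.    -0.001 -0.015]
n 1 xyz [ 0.0014 -0.0026 -0.0021] r [0.31 0.82 0.19] | total [ 0.0014 -0.0026 -0.0021] [0.3 0.8 0.2]
```

View pics/w12.png

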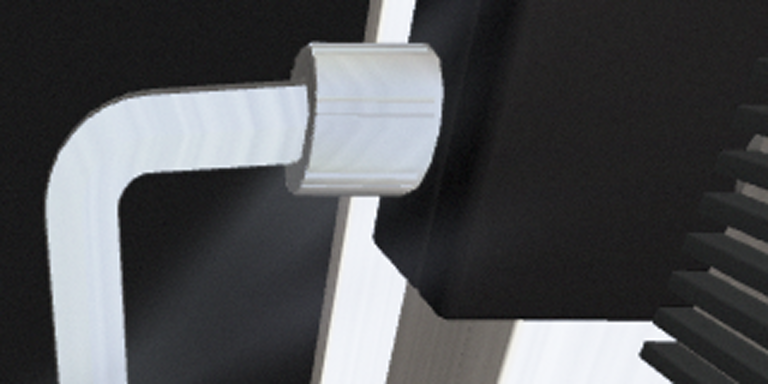

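Request:
{"op": "jog_arm", "data": {"series": [{"x": -0.001, "y": -0.003, "z": -0.002, "rx": 0.3, "ry": 0.8, "rz": 1.5}, {"x": 0, "y": -0.001, "z": -0.001, "rx": 0, "ry": 0, "rz": 2}]}}

```text
time: 13.25
tool_pos: [0.5209, -0.053, 0.1001]
ee_rot: [2.872, -0.005, 0.02]
wrist_force: [-5.3, 2.3, -1.5]
width: 0.0142
```

```bash
python3 -c "
from chk import *
chk('w13',back=0.036)"
```

```text
13.25 w 0.0142 F [-5.3  2.3 -1.5] Tq [0.33 1.15 0.27] tcp [ 0.5209 -0.053   0.1001]
w13 origin [0.5184, 0.0675, 0.2536] att [2.60809, -0.00355, 0.02059]
bend [282.5  96.4] crop [102. 135.]
stip [401.7  96.6] crop [388. 136.]
ltip [282.4 372.8] crop [102. 799.]
mouth [362.5  90.2] [294. 121.]
bend [ 0.5205 -0.0033  0.0992] rel mouth stip [ 0.0184 -0.004  -0.0006]
xk [-0.058 -0.956  0.288] yk [ 0.998 -0.059  0.005]
n 1 xyz [ 0.0058 -0.0008 -0.0007] r [ 0.25  0.64 -3.32] | total [ 0.0058 -0.0008 -0.0007] [ 0.2  0.6 -3.3]
```

View pics/w13.png

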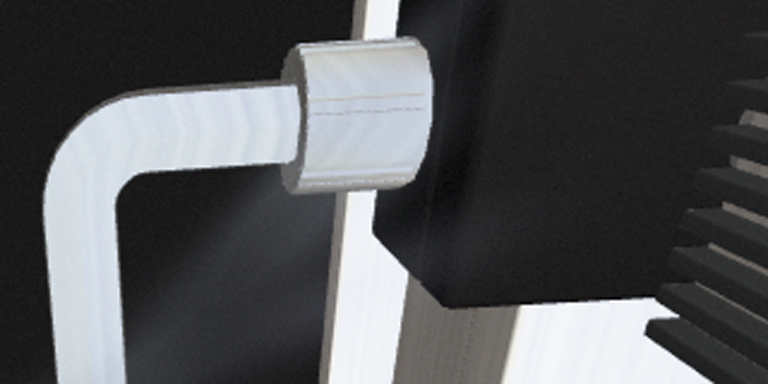

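Request:
{"op": "jog_arm", "data": {"series": [{"x": 0.005, "y": -0.0008, "z": -0.0005, "rx": 0.1, "ry": 0.3, "rz": 1.5}, {"x": 0.005, "y": -0.0008, "z": -0.0005, "rx": 0.1, "ry": 0.3, "rz": 1.5}, {"x": 0.005, "y": -0.0008, "z": 0, "rx": 0, "ry": 0, "rz": 1.5}]}}

```text
time: 13.55
tool_pos: [0.5251, -0.0552, 0.099]
ee_rot: [2.865, -0.01, -0.06]
wrist_force: [-11.2, -4.0, 1.3]
width: 0.0154
```

```bash
python3 -c "
from chk import *
chk('w14',back=0.036)"
```

```text
13.55 w 0.0154 F [-11.2  -4.    1.3] Tq [-0.54  2.    0.22] tcp [ 0.5251 -0.0552  0.099 ]
w14 origin [0.5315, 0.0664, 0.2516] att [2.60038, -0.00899, -0.05867]
bend [282.4  96.5] crop [102. 136.]
stip [401.6  96.7] crop [388. 136.]
ltip [282.3 372.8] crop [102. 799.]
mouth [337.8  80.3] [235.  97.]
bend [ 0.5317 -0.0066  0.0974] rel mouth stip [ 0.0291 -0.0115 -0.002 ]
xk [-0.134 -0.946  0.295] yk [ 0.99  -0.138  0.01 ]
n 2 xyz [ 0.0007 -0.0014 -0.0012] r [ 0.36  0.78 -3.89] | total [ 0.0014 -0.0028 -0.0023] [ 0.7  1.6 -7.8]
```

View pics/w14.png

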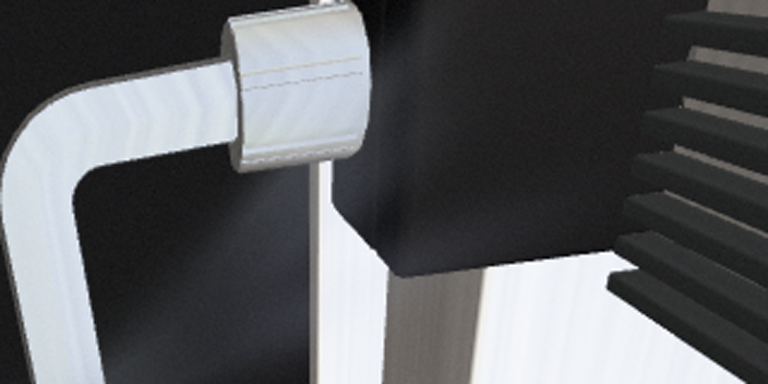

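Request:
{"op": "jog_arm", "data": {"series": [{"x": -0.003, "y": -0.002, "z": 0, "rx": 0, "ry": 0, "rz": -3}, {"x": 0, "y": 0, "z": 0, "rx": 0, "ry": 0, "rz": 0}]}}

```text
time: 13.77
tool_pos: [0.5214, -0.0543, 0.0986]
ee_rot: [2.862, 0.008, -0.009]
wrist_force: [-1.2, 1.6, -1.6]
width: 0.0141
```

Request:
{"op": "jog_arm", "data": {"series": [{"x": 0, "y": 0, "z": 0.0005, "rx": 0, "ry": 0, "rz": 0}, {"x": 0, "y": 0, "z": 0.0005, "rx": 0, "ry": 0, "rz": 0}, {"x": 0, "y": 0, "z": 0, "rx": 0, "ry": 0, "rz": 0}], "claw": 0.4}}

```text
time: 14.02
tool_pos: [0.5257, -0.0546, 0.1005]
ee_rot: [2.862, -0.003, -0.012]
wrist_force: [0.2, -0.7, 0.4]
width: 0.0306
```

```bash
python3 -c "
from chk import *
chk('w15',back=0.036,crop=(200,20,520,260))"
```

```text
14.0167 w 0.0306 F [ 0.2 -0.7  0.4] Tq [ 0.08  0.09 -0.03] tcp [ 0.5257 -0.0546  0.1005]
w15 origin [0.5273, 0.0674, 0.2527] att [2.59795, -0.00244, -0.01084]
bend [282.4  96.4] crop [198. 183.]
stip [401.6  96.5] crop [484. 184.]
ltip [282.4 372.7] crop [198. 847.]
mouth [346.2  84.1] [351. 154.]
bend [ 0.528  -0.0056  0.0986] rel mouth stip [ 0.0257 -0.008  -0.0012]
xk [-0.087 -0.951  0.298] yk [ 0.996 -0.09   0.003]
n 1 xyz [ 0.001  -0.0026 -0.0008] r [ 0.83  1.2  -5.03] | total [ 0.001  -0.0026 -0.0008] [ 0.8  1.2 -5. ]
```

View pics/w15.png

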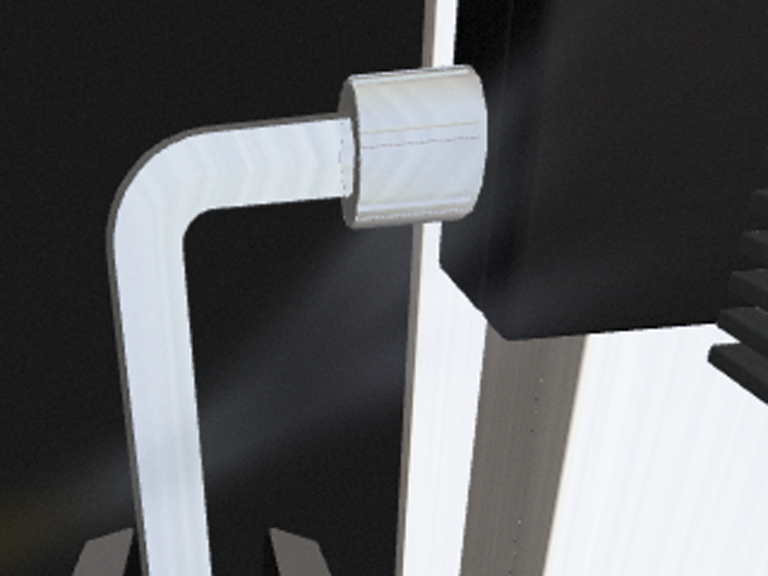

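```bash
python3 - <<'E'
from snap import *
o=robot.get_obs();M=pose(o)
M1=M@T([0.0,0,-.1],np.eye(3))
V=Rr@down(np.pi/2)
P=T(Rr@[0.486,AX-.006,.19],V); 
rows(M1,P)
E
```

```text
n 15 xyz [ 0.0008 -0.0052 -0.0003] r [ 0.82  0.88 -6.3 ] | total [-0.0413 -0.0558 -0.0091] [ 12.3  13.1 -94.5]
```

Request:
{"op": "jog_arm", "data": {"series": [{"x": -0.005, "y": 0, "z": 0, "rx": 0, "ry": 0, "rz": 0}, {"x": 0, "y": 0, "z": -0.02, "rx": 0, "ry": 0, "rz": 0}, {"x": 0, "y": 0, "z": -0.035, "rx": 0, "ry": 0, "rz": 0}, {"x": 0, "y": 0, "z": -0.035, "rx": 0, "ry": 0, "rz": 0}, {"x": 0, "y": 0, "z": -0.02, "rx": 0, "ry": 0, "rz": 0}]}}

```text
time: 14.48
tool_pos: [0.5174, -0.0243, 0.2045]
ee_rot: [2.862, 0.005, -0.016]
wrist_force: [0.8, -0.1, -0.4]
width: 0.0375
```

Request:
{"op": "jog_arm", "data": {"series": [{"x": 0.001, "y": -0.005, "z": 0, "rx": 0.8, "ry": 0.9, "rz": -6.5}, {"x": 0.001, "y": -0.005, "z": 0, "rx": 0.8, "ry": 0.9, "rz": -6.5}, {"x": 0.001, "y": -0.005, "z": 0, "rx": 0.8, "ry": 0.9, "rz": -6.5}, {"x": 0.001, "y": -0.005, "z": 0, "rx": 0.8, "ry": 0.9, "rz": -6.5}, {"x": 0.001, "y": -0.005, "z": 0, "rx": 0.8, "ry": 0.9, "rz": -6.5}, {"x": 0.001, "y": -0.005, "z": 0, "rx": 0.8, "ry": 0.9, "rz": -6.5}, {"x": 0.001, "y": -0.005, "z": 0, "rx": 0.8, "ry": 0.9, "rz": -6.5}, {"x": 0.001, "y": -0.005, "z": 0, "rx": 0.8, "ry": 0.9, "rz": -6.5}, {"x": 0.001, "y": -0.005, "z": 0, "rx": 0.8, "ry": 0.9, "rz": -6.5}, {"x": 0.001, "y": -0.005, "z": 0, "rx": 0.8, "ry": 0.9, "rz": -6.5}], "claw": 0}}

```text
time: 15.32
tool_pos: [0.5074, 0.0248, 0.2082]
ee_rot: [3.042, 0.044, 1.182]
wrist_force: [-0.0, -0.7, -0.1]
width: 0.0006
```

```bash
python3 - <<'E'
from snap import *
o=robot.get_obs();M=pose(o);print(o["time"],o["tool_pos"],o["width"],o["joint_positions"].round(2))
V=Rr@down(np.pi/2)
P=T(Rr@[0.486,AX-.006,.16],V); 
rows(M,P)
E
```

```text
15.3167 [0.50741644 0.02475067 0.20821958] 0.0005571210248819748 [-0.01 -0.06  1.52 -0.08  1.61 -1.2 ]
n 5 xyz [ 0.0004 -0.0051  0.0094] r [ 1.01  0.76 -5.32] | total [-0.0019 -0.0271  0.0459] [  5.    3.8 -26.6]
```

Request:
{"op": "jog_arm", "data": {"series": [{"x": 0, "y": -0.006, "z": 0.006, "rx": 1, "ry": 0.8, "rz": -6}, {"x": 0, "y": -0.006, "z": 0.006, "rx": 1, "ry": 0.8, "rz": -6}, {"x": 0, "y": -0.006, "z": 0.01, "rx": 1, "ry": 0.8, "rz": -6}, {"x": 0, "y": -0.006, "z": 0.012, "rx": 1, "ry": 0.8, "rz": -6}, {"x": 0, "y": -0.006, "z": 0.012, "rx": 1, "ry": 0.5, "rz": -3}, {"x": 0, "y": 0, "z": 0.005, "rx": 0, "ry": 0, "rz": 0}]}}

```text
time: 15.82
tool_pos: [0.4809, 0.0281, 0.1591]
ee_rot: [3.133, 0.003, 1.682]
wrist_force: [0.4, -0.1, 1.4]
width: 0.0004
```

```bash
python3 - <<'E'
from snap import *
s=snap("wrist","w16")
o=robot.get_obs();M=pose(o);print(o["time"],o["tool_pos"],o["width"],o["joint_positions"].round(2))
V=Rr@down(np.pi/2)
P=T(Rr@[0.486,AX-.006,.083],V); 
rows(M,P); print(proj(cam(s),Rr@np.array([.518,AX,.098])),proj(cam(s),Rr@np.array([MX,AX,.1])))
E
```

```text
w16 origin [0.4045, 0.0196, 0.3386] att [2.86922, 0.0023, 1.68255]
15.8667 [0.48091943 0.02817211 0.15863639] 0.0004024429906889974 [-0.06 -0.06  1.61 -0.    1.58 -1.74]
n 3 xyz [0.0004 0.0013 0.0252] r [0.17 0.05 0.59] | total [0.0011 0.0037 0.0757] [0.5 0.1 1.8]
[291.36434833 265.190498  ] [289.57547475 308.61991556]
```

View pics/w16.png

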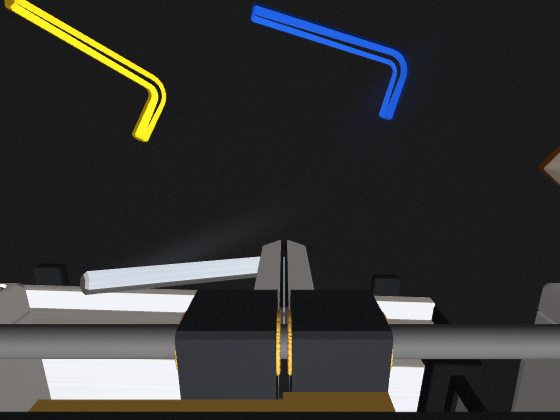

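Request:
{"op": "jog_arm", "data": {"series": [{"x": 0.001, "y": 0, "z": 0.03, "rx": 0.3, "ry": 0, "rz": 1}, {"x": 0, "y": 0, "z": 0.03, "rx": 0.2, "ry": 0, "rz": 0.8}, {"x": 0, "y": 0, "z": 0.012, "rx": 0, "ry": 0, "rz": 0}, {"x": 0, "y": 0.006, "z": 0, "rx": 0, "ry": 0, "rz": 0}]}}

```text
time: 16.2
tool_pos: [0.4908, 0.0295, 0.089]
ee_rot: [3.129, 0.005, 1.64]
wrist_force: [0.4, 0.8, 0.2]
width: 0.0005
```

```bash
cat > st.py <<'E'
from snap import *
o=robot.get_obs();M=pose(o);print(o["time"],"F",o["wrist_force"].round(1),"rail pos",(Rr.T@o["tool_pos"]-[MX,AX,0]).round(4),o["ee_rot"].round(3),round(o["width"],4))
E
python3 st.py
```

```text
16.2 F [0.4 0.8 0.2] rail pos [-0.0654 -0.0065  0.089 ] [3.129 0.005 1.64 ] 0.0005
```

Request:
{"op": "jog_arm", "data": {"series": [{"x": 0, "y": 0.004, "z": 0, "rx": 0, "ry": 0, "rz": 0}, {"x": 0, "y": 0.004, "z": 0, "rx": 0, "ry": 0, "rz": 0}, {"x": 0, "y": 0.004, "z": 0, "rx": 0, "ry": 0, "rz": 0}]}}

```text
time: 16.45
tool_pos: [0.4996, 0.0293, 0.09]
ee_rot: [3.142, 0.008, 1.637]
wrist_force: [-15.5, -3.2, 1.6]
width: 0.0004
```

```bash
python3 st.py
```

```text
16.45 F [-15.5  -3.2   1.6] rail pos [-0.0567 -0.0074  0.09  ] [3.142 0.008 1.637] 0.0004
```

Request:
{"op": "jog_arm", "data": {"series": [{"x": 0, "y": 0.004, "z": 0, "rx": 0, "ry": 0, "rz": 0}, {"x": 0, "y": 0.004, "z": 0, "rx": 0, "ry": 0, "rz": 0}]}}

```text
time: 16.62
tool_pos: [0.4994, 0.0284, 0.0896]
ee_rot: [-3.119, 0.01, 1.635]
wrist_force: [-11.1, -1.4, 0.9]
width: 0.0001
```

```bash
python3 st.py; python3 - <<'E'
from snap import *
snap("side","d17",(200,140,320,230),6);snap("scene","s17",(220,140,360,245),5)
E
```

```text
16.6167 F [-11.1  -1.4   0.9] rail pos [-0.0569 -0.0083  0.0896] [-3.119  0.01   1.635] 0.0001
d17 origin [0.4934, -0.7803, 0.806] att [-2.30975, -0.00132, -0.08796]
s17 origin [0.9616, 0.2932, 0.7019] att [-2.41536, -0.02019, 2.26474]
```

View pics/d17.png

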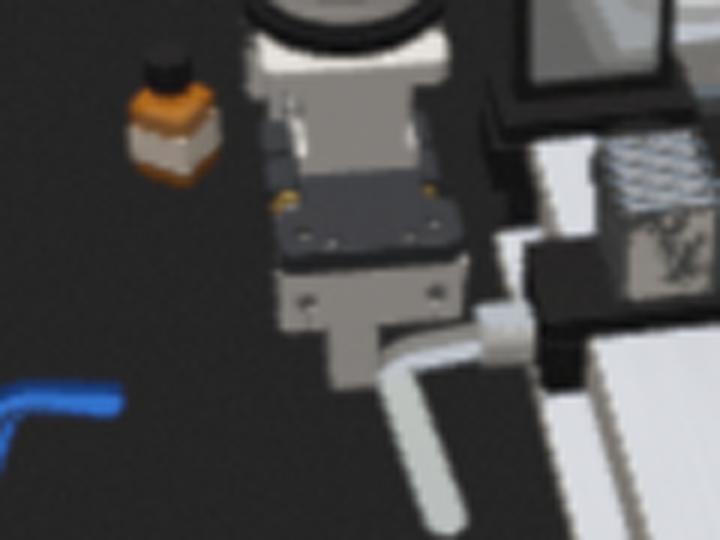

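View pics/s17.png

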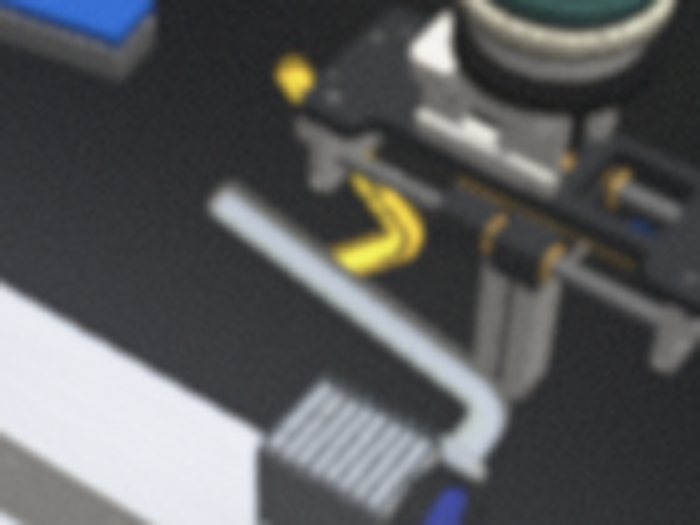

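```bash
python3 - <<'E'
from h import *
K=np.array([[321.10604121,0,283.53832946],[0,321.10604121,210.56555922],[0,0,1]])
W=(K,np.array([0.5273,0.0674,0.2527]),[2.59795,-0.00244,-0.01084])
z=lambda x,y:(200+x/2.4,20+y/2.4)
for h in (.094,.097,.1):
  print(h,(Rr.T@ray(W,z(141,168),h)-[MX,AX,0]).round(4))
print((Rr.T@ray(W,z(350,153),.1)-[MX,AX,0]).round(4))
print((Rr.T@ray(W,z(260,163),.1)-[MX,AX,0]).round(4))
D=C['side'];S=C['scene']
def q(u,f,o): return np.array(o)+np.array(u)/f
b,f=tri([(D,q((395,362),6,(200,140))),(S,q((490,408),5,(220,140)))]);print('bend',(Rr.T@b-[MX,AX,0]).round(4),f.round(1))
b,f=tri([(D,q((450,520),6,(200,140))),(S,q((228,195),5,(220,140)))]);print('ltip',(Rr.T@b-[MX,AX,0]).round(4),f.round(1))
for k in ([-.036,0,.1],[0,0,.1],[-.036,-.144,.143]):
  p=Rr@(np.array(k)+[MX,AX,0]); print(k,((proj(D,p)-[200,140])*6).round(0),((proj(S,p)-[220,140])*5).round(0))
E
```

```text
0.094 [-0.0399 -0.0001  0.094 ]
0.097 [-0.0397  0.0005  0.097 ]
0.1 [-0.0394  0.001   0.1   ]
[-0.0001  0.0002  0.1   ]
[-0.017  -0.0001  0.1   ]
bend [-0.0376 -0.0037  0.0931] [-0.2 -0.1 -0.2  0.1]
ltip [-0.0368 -0.1421  0.1358] [-1.3 -0.7 -1.2  0.7]
[-0.036, 0, 0.1] [396. 343.] [496. 404.]
[0, 0, 0.1] [480. 334.] [449. 460.]
[-0.036, -0.144, 0.143] [445. 505.] [217. 186.]
```

Request:
{"op": "jog_arm", "data": {"series": [{"x": 0, "y": 0.006, "z": -0.002, "rx": -1, "ry": 0, "rz": 0}, {"x": 0, "y": 0.008, "z": -0.003, "rx": -1, "ry": 0, "rz": 0}, {"x": 0, "y": 0.008, "z": -0.003, "rx": 0, "ry": 0, "rz": 0}]}}

```text
time: 16.97
tool_pos: [0.501, 0.0264, 0.0928]
ee_rot: [-3.1, 0.015, 1.632]
wrist_force: [-16.6, -3.8, -1.0]
width: 0.0009
```

```bash
python3 st.py
```

```text
16.9667 F [-16.6  -3.8  -1. ] rail pos [-0.0555 -0.0104  0.0928] [-3.1    0.015  1.632] 0.0009
```

Request:
{"op": "jog_arm", "data": {"series": [{"x": 0, "y": 0.01, "z": -0.002, "rx": -1, "ry": 0, "rz": 0.5}, {"x": 0, "y": 0.014, "z": -0.002, "rx": -1, "ry": 0, "rz": 0.5}, {"x": 0, "y": 0.014, "z": -0.002, "rx": 0, "ry": 0, "rz": 0}]}}

```text
time: 17.22
tool_pos: [0.5027, 0.0229, 0.0902]
ee_rot: [-3.041, 0.025, 1.609]
wrist_force: [-31.9, -3.0, 9.2]
width: 0.0006
```

```bash
python3 st.py; python3 - <<'E'
from snap import *
snap("side","d18",(200,140,320,230),6);snap("scene","s18",(220,140,360,245),5)
E
```

```text
17.2167 F [-31.9  -3.    9.2] rail pos [-0.0541 -0.014   0.0902] [-3.041  0.025  1.609] 0.0006
d18 origin [0.4934, -0.7803, 0.806] att [-2.30975, -0.00132, -0.08796]
s18 origin [0.9616, 0.2932, 0.7019] att [-2.41536, -0.02019, 2.26474]
```

View pics/d18.png

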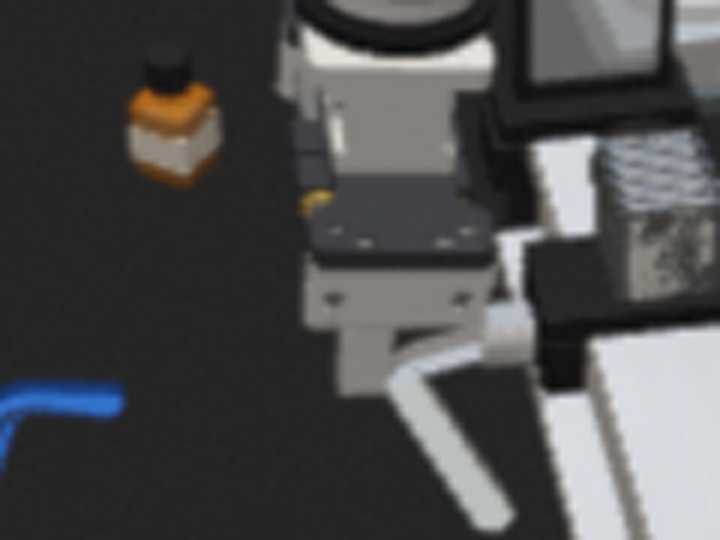

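View pics/s18.png

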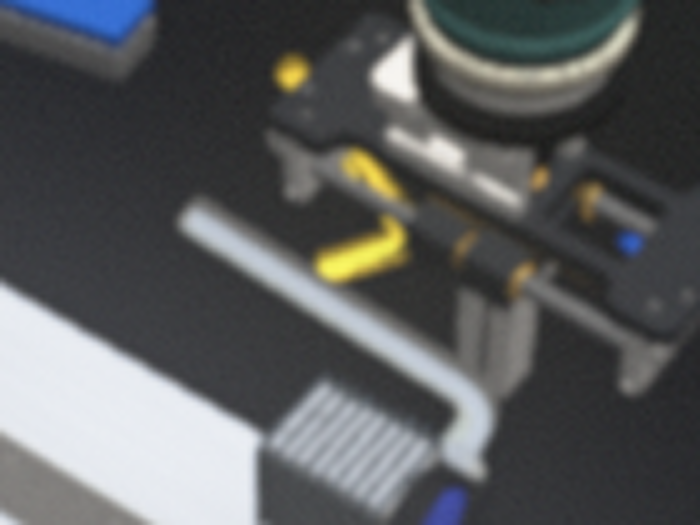

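Request:
{"op": "jog_arm", "data": {"series": [{"x": 0, "y": -0.015, "z": 0, "rx": 1, "ry": 0, "rz": 0}, {"x": 0, "y": -0.02, "z": 0, "rx": 1.5, "ry": 0, "rz": 0}, {"x": -0.003, "y": -0.005, "z": -0.02, "rx": 1.5, "ry": 0, "rz": 1}, {"x": 0.01, "y": -0.02, "z": -0.03, "rx": 1, "ry": 0, "rz": 0}, {"x": 0.01, "y": -0.02, "z": -0.03, "rx": 0, "ry": 0, "rz": 0}]}}

```text
time: 17.73
tool_pos: [0.4308, 0.0391, 0.1782]
ee_rot: [-2.926, 0.03, 1.586]
wrist_force: [1.0, -0.4, 0.6]
width: 0.0003
```

```bash
python3 st.py; python3 - <<'E'
from snap import *
snap("wrist","w19");snap("side","d19",(200,140,400,230),4)
E
```

```text
17.7333 F [ 1.  -0.4  0.6] rail pos [-0.1244  0.0078  0.1782] [-2.926  0.03   1.586] 0.0003
w19 origin [0.3956, 0.044, 0.3704] att [3.09388, 0.02994, 1.58665]
d19 origin [0.4934, -0.7803, 0.806] att [-2.30975, -0.00132, -0.08796]
```

View pics/w19.png

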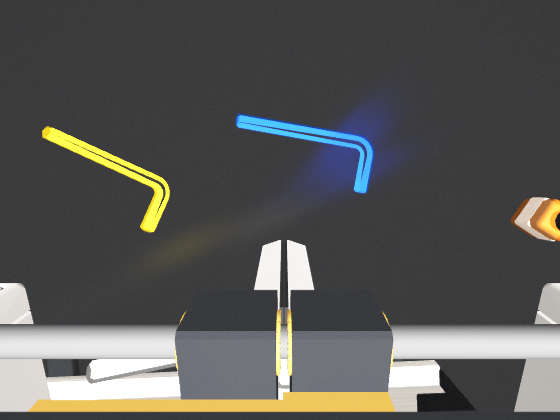

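View pics/d19.png

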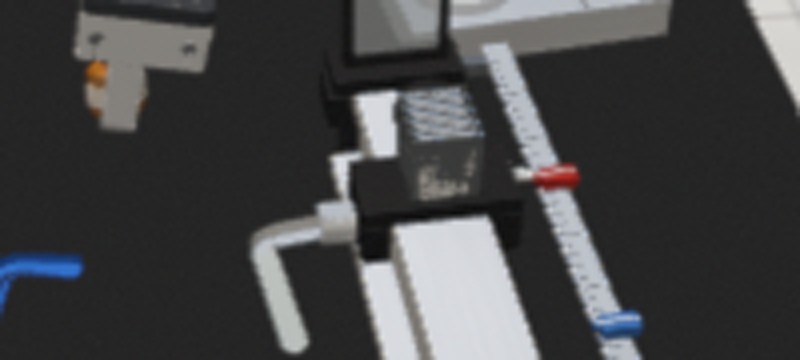

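```bash
cat >> h.py <<'E'
def SG(dx,back=0.0,depth=0.017,a=a0,dy=0,dz=0,ax=AX):
    c,s=np.cos(a),np.sin(a)
    Rt=np.array([[0,1,0],[c,0,-s],[-s,0,-c]])
    p=np.array([MX+dx,ax+dy,MZ+dz])+Rt[:,2]*(depth-back)
    return T(Rr@p,Rr@Rt)
E
python3 - <<'E'
from snap import *
M=pose(robot.get_obs()); P=SG(-.05,back=.09); print(P[:3,3]); rows(M,P)
E
```

```text
[0.50401438 0.05785598 0.16999384]
n 3 xyz [0.0054 0.0239 0.0011] r [-3.97 -5.02 -0.67] | total [ 0.0171  0.0715 -0.0001] [-11.9 -15.1  -2. ]
```

Request:
{"op": "jog_arm", "data": {"series": [{"x": 0.005, "y": 0.024, "z": 0.001, "rx": -4, "ry": -5, "rz": -0.7}, {"x": 0.005, "y": 0.024, "z": 0.001, "rx": -4, "ry": -5, "rz": -0.7}, {"x": 0.005, "y": 0.024, "z": 0.001, "rx": -4, "ry": -5, "rz": -0.7}, {"x": 0, "y": 0, "z": 0, "rx": 0, "ry": 0, "rz": 0}], "claw": 0.4}}

```text
time: 18.17
tool_pos: [0.5148, 0.0559, 0.1801]
ee_rot: [3.108, 0.297, 1.64]
wrist_force: [0.1, -0.2, -0.3]
width: 0.0237
```

```bash
python3 - <<'E'
from snap import *
s=snap("wrist","w20");
M=pose(robot.get_obs()); rows(M,SG(-.05,back=.09));rows(M,SG(-.024,back=.05))
for k in ([-.038,0,.095],[0,0,.1],[-.038,-.144,.14]): print(proj(cam(s),Rr@(np.array(k)+[MX,AX,0])).round(1))
print(cam(s)[1:])
E
```

```text
w20 origin [0.4302, 0.1014, 0.3498] att [2.84443, 0.29666, 1.64115]
n 1 xyz [ 0.0069 -0.0102  0.009 ] r [ 1.66  0.47 -0.59] | total [ 0.0069 -0.0102  0.009 ] [ 1.7  0.5 -0.6]
n 2 xyz [0.0037 0.0075 0.0248] r [ 0.83  0.23 -0.29] | total [0.0074 0.0146 0.0498] [ 1.7  0.5 -0.6]
[293.1 212.7]
[291.6 255.5]
[117.7 214.4]
(array([0.43016308, 0.10139587, 0.34984685]), array([2.84442661, 0.29666215, 1.64115442]))
```

View pics/w20.png

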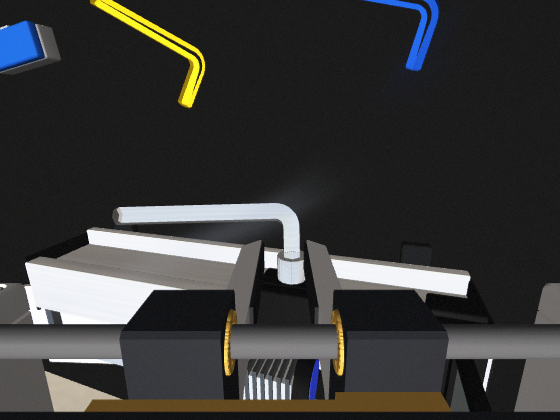

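```bash
python3 - <<'E'
from snap import *
M=pose(robot.get_obs()); rows(M,SG(-.019,back=.04))
E
```

```text
n 2 xyz [0.0037 0.0099 0.0299] r [ 0.83  0.23 -0.29] | total [0.0076 0.0193 0.0599] [ 1.7  0.5 -0.6]
```

Request:
{"op": "jog_arm", "data": {"series": [{"x": 0.004, "y": 0.012, "z": 0.02, "rx": 0.9, "ry": 0.3, "rz": -0.3}, {"x": 0.004, "y": 0.01, "z": 0.02, "rx": 0.8, "ry": 0.2, "rz": -0.3}, {"x": 0.001, "y": 0.002, "z": 0.012, "rx": 0, "ry": 0, "rz": 0}, {"x": 0, "y": 0, "z": 0, "rx": 0, "ry": 0, "rz": 0}]}}

```text
time: 18.55
tool_pos: [0.5423, 0.0498, 0.1325]
ee_rot: [3.138, 0.283, 1.645]
wrist_force: [-1.4, -0.3, -0.6]
width: 0.0377
```

```bash
python3 - <<'E'
from snap import *
s=snap("wrist","w21");
o=robot.get_obs();M=pose(o);print(o["time"],o["width"],o["tool_pos"]); rows(M,SG(-.019,back=.04));rows(M,SG(-.019,back=.0))
for k in ([-.038,0,.095],[0,0,.1],[-.038,-.144,.14]): print(proj(cam(s),Rr@(np.array(k)+[MX,AX,0])).round(1))
E
```

```text
w21 origin [0.4627, 0.0935, 0.3052] att [2.87431, 0.28261, 1.64667]
18.6 0.03762973304557513 [0.54255249 0.04978313 0.13368275]
n 1 xyz [ 0.0002 -0.0068  0.012 ] r [ 0.26 -0.28 -0.24] | total [ 0.0002 -0.0068  0.012 ] [ 0.3 -0.3 -0.2]
n 2 xyz [ 0.     -0.0035  0.026 ] r [ 0.13 -0.14 -0.12] | total [ 0.    -0.007  0.052] [ 0.3 -0.3 -0.2]
[285.8 197.7]
[283.9 251.1]
[ 66.9 199.2]
```

View pics/w21.png

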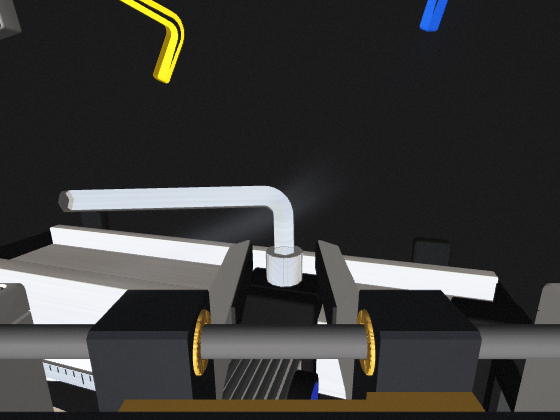

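Request:
{"op": "jog_arm", "data": {"series": [{"x": 0, "y": -0.007, "z": 0.012, "rx": 0.3, "ry": -0.3, "rz": -0.2}, {"x": 0, "y": -0.001, "z": 0.018, "rx": 0, "ry": 0, "rz": 0}, {"x": 0, "y": 0, "z": 0.014, "rx": 0, "ry": 0, "rz": 0}, {"x": 0, "y": 0, "z": 0.002, "rx": 0, "ry": 0, "rz": 0}]}}

```text
time: 18.93
tool_pos: [0.5368, 0.0338, 0.0946]
ee_rot: [3.134, 0.287, 1.641]
wrist_force: [-0.6, -0.6, -0.5]
width: 0.0371
```

```bash
python3 - <<'E'
from snap import *
o=robot.get_obs();M=pose(o);print(o["time"],o["width"],o["tool_pos"],o["wrist_force"]);rows(M,SG(-.019,back=.0))
E
```

```text
18.9333 0.03714648295501652 [0.53677858 0.03381508 0.09461072] [-0.59291768 -0.63015232 -0.49070564]
n 1 xyz [0.004  0.0001 0.0102] r [ 0.31 -0.05 -0.46] | total [0.004  0.0001 0.0102] [ 0.3 -0.  -0.5]
```

Request:
{"op": "jog_arm", "data": {"series": [{"x": 0.004, "y": 0, "z": 0.008, "rx": 0.3, "ry": 0, "rz": -0.4}, {"x": 0, "y": 0, "z": 0.002, "rx": 0, "ry": 0, "rz": 0}, {"x": 0, "y": 0, "z": 0, "rx": 0, "ry": 0, "rz": 0}]}}

```text
time: 19.18
tool_pos: [0.5372, 0.0341, 0.0863]
ee_rot: [3.138, 0.287, 1.645]
wrist_force: [0.2, 0.1, -0.1]
width: 0.0375
```

```bash
python3 - <<'E'
from snap import *
s=snap("wrist","w22",(200,100,480,300),2.8)
o=robot.get_obs();M=pose(o);print(o["time"],o["width"],o["tool_pos"],o["wrist_force"]);rows(M,SG(-.019,back=.0))
for k in ([-.038,0,.095],[0,0,.1],[-.038,-.144,.14]): print(proj(cam(s),Rr@(np.array(k)+[MX,AX,0])).round(1))
E
```

```text
w22 origin [0.4577, 0.0785, 0.2589] att [2.87456, 0.28626, 1.64661]
19.2333 0.03748071486013371 [0.53725659 0.03426861 0.08645444] [-0.91969444  1.07972669  0.50168688]
n 1 xyz [ 0.0013 -0.0003  0.0025] r [ 0.16 -0.09 -0.21] | total [ 0.0013 -0.0003  0.0025] [ 0.2 -0.1 -0.2]
[289.5 228.2]
[287.  293.8]
[ 15.2 230.3]
```

View pics/w22.png

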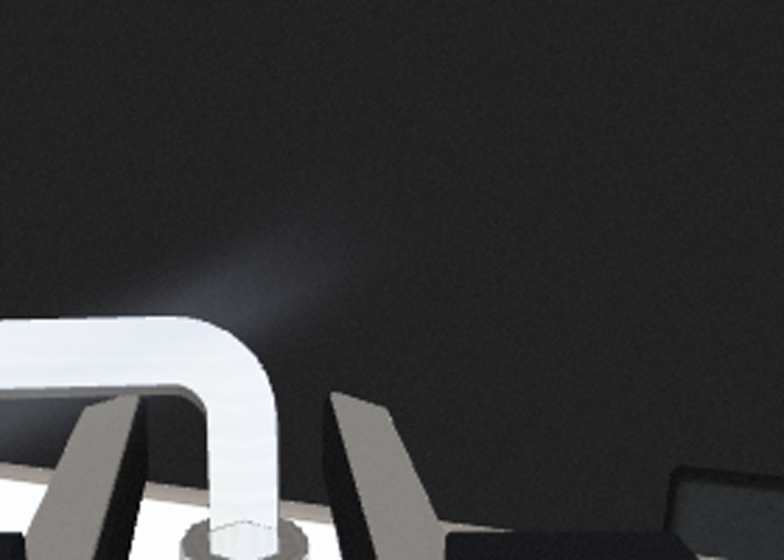

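Request:
{"op": "jog_arm", "data": {"series": [{"x": 0.0013, "y": 0, "z": 0.0015, "rx": 0.2, "ry": 0, "rz": -0.2}, {"x": 0, "y": 0, "z": 0, "rx": 0, "ry": 0, "rz": 0}, {"x": 0, "y": 0, "z": 0, "rx": 0, "ry": 0, "rz": 0}, {"x": 0, "y": 0, "z": 0, "rx": 0, "ry": 0, "rz": 0}, {"x": 0, "y": 0, "z": 0, "rx": 0, "ry": 0, "rz": 0}], "claw": 0}}

```text
time: 19.65
tool_pos: [0.5386, 0.0362, 0.087]
ee_rot: [3.139, 0.286, 1.649]
wrist_force: [0.0, 0.9, -1.4]
width: 0.0135
```

```bash
python3 - <<'E'
from snap import *
s=snap("wrist","w23",(200,100,480,300),2.8)
o=robot.get_obs();M=pose(o);print(o["time"],o["width"],o["tool_pos"],o["wrist_force"],o["wrist_torque"]);rows(M,SG(-.019,back=.0))
for k in ([-.038,0,.095],[0,0,.1],[-.038,-.144,.14]): print(proj(cam(s),Rr@(np.array(k)+[MX,AX,0])).round(1))
E
```

```text
w23 origin [0.4591, 0.0802, 0.2596] att [2.8754, 0.28537, 1.65059]
19.7 0.013689389122764961 [0.53859501 0.0362227  0.08686813] [-1.09463168  0.43560779 -0.82140509] [0.18860945 0.02187326 0.0417876 ]
n 1 xyz [-0.0003 -0.0018  0.0034] r [ 0.17 -0.13  0.01] | total [-0.0003 -0.0018  0.0034] [ 0.2 -0.1  0. ]
[286.5 225. ]
[283.9 290.4]
[ 12.7 226.1]
```

View pics/w23.png

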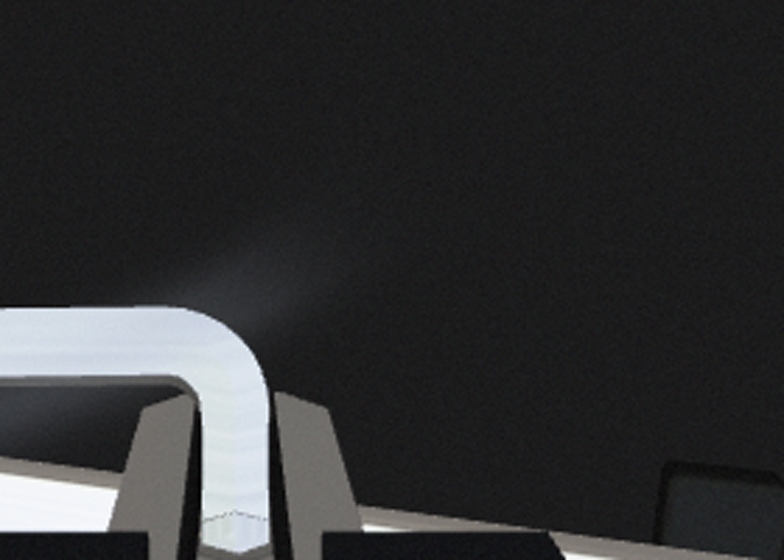

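Request:
{"op": "jog_arm", "data": {"series": [{"x": 0, "y": 0.002, "z": 0, "rx": 2, "ry": 0, "rz": 0}, {"x": 0, "y": 0.003, "z": 0, "rx": 2, "ry": 0, "rz": 0}, {"x": 0, "y": 0.004, "z": 0, "rx": 1.5, "ry": 0, "rz": 0}]}}

```text
time: 19.95
tool_pos: [0.5392, 0.0371, 0.0886]
ee_rot: [-3.029, 0.286, 1.65]
wrist_force: [-7.2, 1.3, 6.7]
width: 0.0137
```

```bash
python3 - <<'E'
from snap import *
o=robot.get_obs();print(o["wrist_force"],o["wrist_torque"])
s=snap("wrist","w24",(200,100,480,300),2.8)
o=robot.get_obs();M=pose(o);print(o["time"],o["width"],o["tool_pos"],o["wrist_force"],o["wrist_torque"]);rows(M,SG(-.019,back=.0))
for k in ([-.036,0,.1],[0,0,.1],[-.038,-.144,.14]): print(proj(cam(s),Rr@(np.array(k)+[MX,AX,0])).round(1))
E
```

```text
[-7.19969513  1.30925147  6.66470915] [ 0.08133565  1.33384881 -0.44705366]
w24 origin [0.4806, 0.0848, 0.2686] att [2.99128, 0.28541, 1.65123]
20.0 0.013493275992131092 [0.54054964 0.0371082  0.08841949] [-6.81950226  1.57146828  7.28956849] [ 0.1704975   1.24991867 -0.35597904]
n 1 xyz [-0.0006 -0.0032  0.0055] r [-6.43 -0.14  0.03] | total [-0.0006 -0.0032  0.0055] [-6.4 -0.1  0. ]
[283.5 225.7]
[283.4 287.3]
[ 18.1 221. ]
```

View pics/w24.png

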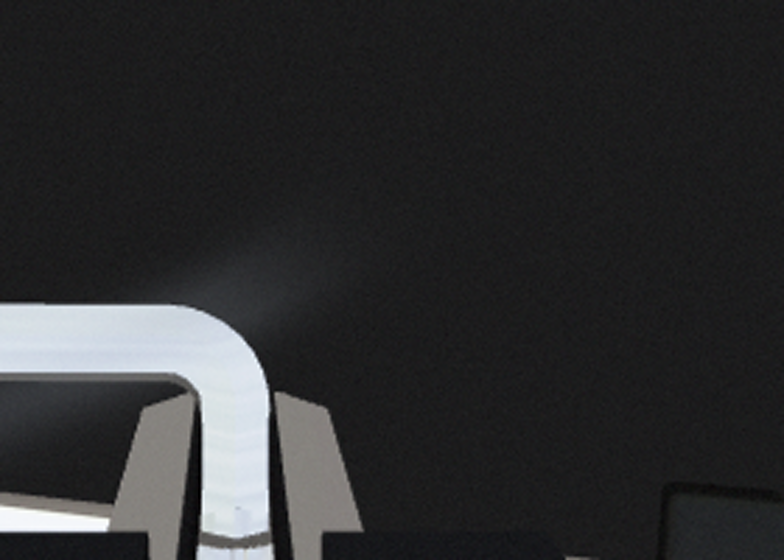

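Request:
{"op": "jog_arm", "data": {"series": [{"x": 0, "y": 0.003, "z": -0.002, "rx": 0, "ry": 0, "rz": 0}, {"x": 0, "y": 0.005, "z": -0.001, "rx": 0, "ry": 0, "rz": 0}, {"x": 0, "y": 0.006, "z": -0.001, "rx": 0, "ry": 0, "rz": 0}]}}

```text
time: 20.25
tool_pos: [0.5419, 0.0372, 0.0887]
ee_rot: [-2.994, 0.288, 1.652]
wrist_force: [-13.9, 0.4, 8.4]
width: 0.0137
```

```bash
python3 - <<'E'
from snap import *
o=robot.get_obs();print(o["wrist_force"],o["wrist_torque"])
s=snap("wrist","w25",(200,100,480,300),2.8)
o=robot.get_obs();M=pose(o);print(o["time"],o["width"],o["tool_pos"],o["wrist_force"],o["wrist_torque"]);rows(M,SG(-.019,back=.0))
for k in ([-.036,0,.1],[0,0,.1],[-.038,-.144,.14]): print(proj(cam(s),Rr@(np.array(k)+[MX,AX,0])).round(1))
E
```

```text
[-13.85542924   0.39545912   8.35319297] [-0.14709702  2.61703271 -0.82862795]
w25 origin [0.4897, 0.0863, 0.2703] att [3.02648, 0.28791, 1.65315]
20.3 0.01351333301010728 [0.54202152 0.03724122 0.08858255] [-14.81311236  -1.21074236   7.26374733] [-0.1432827   2.42760143 -0.72718187]
n 2 xyz [-0.0003 -0.0023  0.0029] r [-4.25  0.01  0.07] | total [-0.0005 -0.0044  0.006 ] [-8.5  0.   0.1]
[283.7 220. ]
[283.5 282.4]
[ 19.5 214.9]
```

View pics/w25.png

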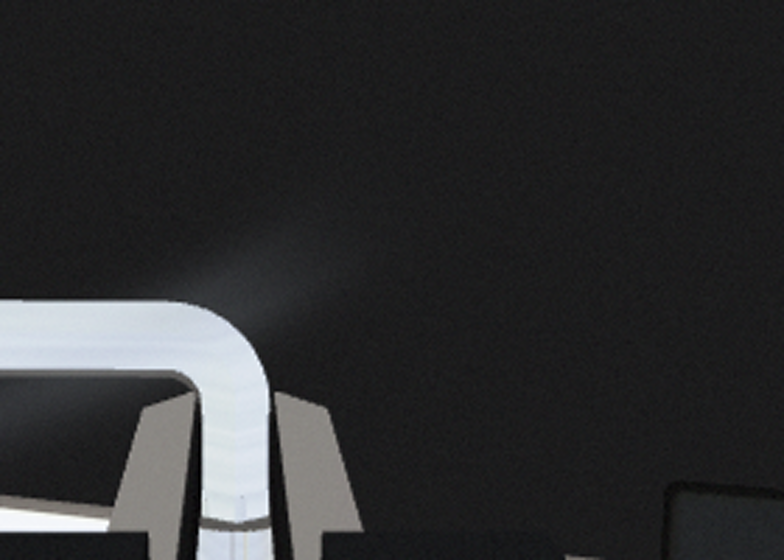

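Request:
{"op": "jog_arm", "data": {"series": [{"x": 0, "y": 0.003, "z": 0, "rx": -2, "ry": 0, "rz": 0}, {"x": 0, "y": 0.002, "z": 0, "rx": -2, "ry": 0, "rz": 0}]}}

```text
time: 20.47
tool_pos: [0.5425, 0.037, 0.0879]
ee_rot: [-3.05, 0.289, 1.652]
wrist_force: [-2.7, -0.3, 0.7]
width: 0.0139
```

Request:
{"op": "jog_arm", "data": {"series": [{"x": 0, "y": 0, "z": 0, "rx": 0, "ry": 0, "rz": 0}, {"x": 0, "y": 0, "z": 0, "rx": 0, "ry": 0, "rz": 0}, {"x": 0, "y": 0, "z": 0, "rx": 0, "ry": 0, "rz": 0}, {"x": 0, "y": 0, "z": -0.025, "rx": 0, "ry": 0, "rz": 0}, {"x": 0, "y": -0.005, "z": -0.035, "rx": 0, "ry": 0, "rz": 0}, {"x": 0, "y": -0.01, "z": -0.035, "rx": 0, "ry": 0, "rz": 0}, {"x": 0, "y": -0.01, "z": -0.02, "rx": 0, "ry": 0, "rz": 0}], "claw": 0.4}}

```text
time: 21.05
tool_pos: [0.523, 0.0681, 0.1963]
ee_rot: [-3.033, 0.291, 1.654]
wrist_force: [0.1, 0.9, 0.3]
width: 0.0373
```

```bash
python3 - <<'E'
from snap import *
s=snap("wrist","w26",(60,150,480,420),1.8); snap("side","d26",(200,140,400,240),4); snap("scene","s26",(220,140,360,270),5)
o=robot.get_obs();M=pose(o);print(o["time"],o["width"],o["tool_pos"],o["ee_rot"],o["wrist_force"])
for k in ([-.036,0,.1],[0,0,.1],[-.036,-.144,.14]): print(proj(cam(s),Rr@(np.array(k)+[MX,AX,0])).round(1))
E
```

```text
w26 origin [0.4633, 0.1163, 0.3758] att [2.98656, 0.29049, 1.65511]
d26 origin [0.4934, -0.7803, 0.806] att [-2.30975, -0.00132, -0.08796]
s26 origin [0.9616, 0.2932, 0.7019] att [-2.41536, -0.02019, 2.26474]
21.2 0.037798724717798625 [0.52315688 0.06796841 0.19509617] [-3.03488707  0.29062086  1.65437183] [ 0.18438544 -0.57524535 -0.59567563]
[283.4 215.5]
[283.2 253.8]
[120.7 214.1]
```

View pics/w26.png

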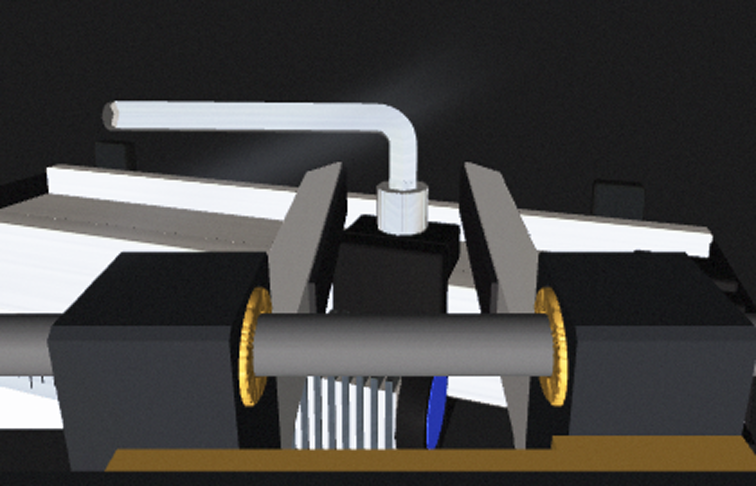

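View pics/d26.png

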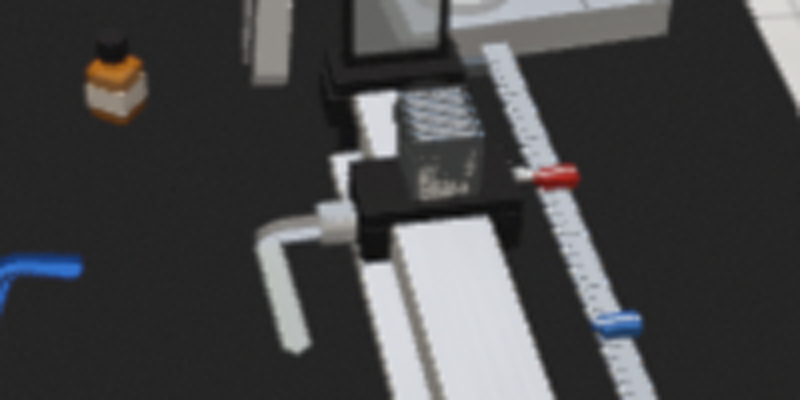

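View pics/s26.png

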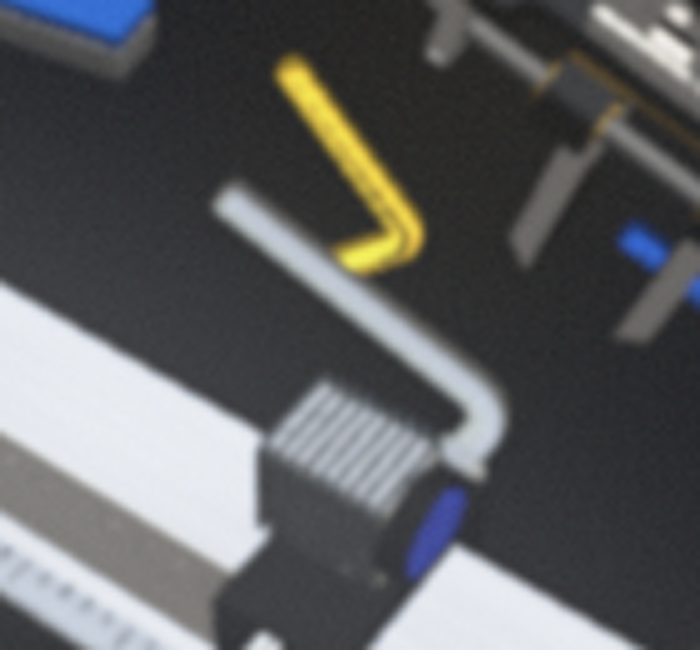

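```bash
cat >> h.py <<'E'
def PU(ang,r=0.11,gap=0.015,dx=-0.037):
    "push pose: arm angle ang above level (towards -y'), gap above ridge"
    c,s=np.cos(ang),np.sin(ang)
    Rt=np.array([[0,1,0],[c,0,-s],[-s,0,-c]])
    p=np.array([MX+dx,AX-r*c,MZ+r*s])-Rt[:,2]*(0.008+gap)
    return T(Rr@p,Rr@Rt)
E
python3 - <<'E'
from snap import *
M=pose(robot.get_obs()); P=PU(a0,gap=.03); print(P[:3,3]); rows(M,P)
E
```

```text
[ 0.52602933 -0.05617898  0.16767684]
n 4 xyz [-0.0277 -0.0008  0.0155] r [-1.51  0.04  0.07] | total [-0.1109 -0.0009  0.0622] [-6.   0.2  0.3]
```

Request:
{"op": "jog_arm", "data": {"series": [{"x": -0.028, "y": -0.001, "z": 0.005, "rx": -1.5, "ry": 0, "rz": 0}, {"x": -0.028, "y": -0.001, "z": 0.012, "rx": -1.5, "ry": 0, "rz": 0}, {"x": -0.028, "y": -0.001, "z": 0.018, "rx": -1.5, "ry": 0, "rz": 0}, {"x": -0.028, "y": -0.001, "z": 0.018, "rx": -1.5, "ry": 0, "rz": 0.3}, {"x": 0, "y": 0, "z": 0.005, "rx": 0, "ry": 0, "rz": 0}], "claw": 0}}

```text
time: 21.62
tool_pos: [0.5275, -0.0599, 0.1619]
ee_rot: [-3.135, 0.291, 1.658]
wrist_force: [0.4, -0.3, -0.3]
width: 0.0077
```

```bash
python3 - <<'E'
from snap import *
s=snap("wrist","w27")
o=robot.get_obs();M=pose(o);print(o["time"],o["width"],o["tool_pos"]); rows(M,PU(a0,gap=.03)); rows(M,PU(a0,gap=0))
for r in (0,.15): print(proj(cam(s),Rr@np.array([MX-.037,AX-r*np.cos(a0),MZ+r*np.sin(a0)])))
E
```

```text
w27 origin [0.4491, -0.0154, 0.3349] att [2.88459, 0.29077, 1.65902]
21.6667 0.0034051657295580823 [ 0.52683467 -0.05803409  0.16014978]
n 1 xyz [-0.0003 -0.0007 -0.0078] r [-0.39  0.03  0.54] | total [-0.0003 -0.0007 -0.0078] [-0.4  0.   0.5]
n 1 xyz [-0.0003 -0.0005  0.0222] r [-0.39  0.03  0.54] | total [-0.0003 -0.0005  0.0222] [-0.4  0.   0.5]
[445.46169932 236.09005719]
[229.82905242 233.99564178]
```

View pics/w27.png

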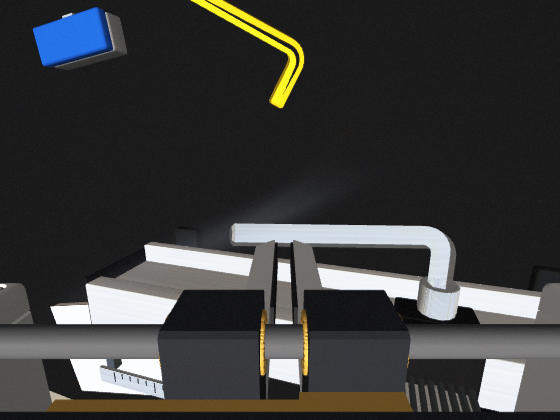

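Request:
{"op": "jog_arm", "data": {"series": [{"x": 0, "y": -0.0005, "z": 0.012, "rx": -0.4, "ry": 0, "rz": 0.4}, {"x": 0, "y": 0, "z": 0.01, "rx": 0, "ry": 0, "rz": 0}, {"x": 0, "y": 0, "z": 0.006, "rx": 0, "ry": 1, "rz": 0}]}}

```text
time: 21.92
tool_pos: [0.5265, -0.066, 0.1293]
ee_rot: [-3.137, 0.269, 1.652]
wrist_force: [-1.2, -0.8, 5.1]
width: 0.0008
```

```bash
cat > pu.py <<'E'
from snap import *
o=robot.get_obs();M=pose(o);p=Rr.T@o["tool_pos"]-[MX,AX,MZ]
Rt=Rr.T@M[:3,:3]
q=p+Rt[:,2]*0.008
print(o["time"],"F",o["wrist_force"].round(1),"rel",p.round(4),"tool tilt deg",np.degrees(np.arctan2(-Rt[1,2],-Rt[2,2])).round(1),"arm angle est",np.degrees(np.arctan2(q[2],-q[1])).round(1),"r",np.hypot(q[1],q[2]).round(4))
E
python3 pu.py
```

```text
21.9167 F [-1.2 -0.8  5.1] rel [-0.0373 -0.1046  0.0293] tool tilt deg 15.4 arm angle est 11.4 r 0.1088
```

Request:
{"op": "jog_arm", "data": {"series": [{"x": 0, "y": 0, "z": 0.009, "rx": 0, "ry": 4, "rz": 0}, {"x": 0, "y": 0, "z": 0.009, "rx": 0, "ry": 4, "rz": 0}, {"x": 0, "y": 0, "z": 0.009, "rx": 0, "ry": 4, "rz": 0}, {"x": 0, "y": 0, "z": 0.009, "rx": 0, "ry": 4, "rz": 0}]}}

```text
time: 22.25
tool_pos: [0.5303, -0.0697, 0.0977]
ee_rot: [3.141, -0.016, 1.661]
wrist_force: [-4.4, -0.3, 7.0]
width: 0.0009
```

```bash
python3 pu.py; python3 - <<'E'
from snap import *
snap("wrist","w28"); snap("side","d28",(200,140,400,240),4)
E
```

```text
22.25 F [-4.4 -0.3  7. ] rel [-0.0338 -0.1085 -0.0023] tool tilt deg -0.9 arm angle est -5.4 r 0.1088
w28 origin [0.4555, -0.0797, 0.2779] att [2.87812, -0.01631, 1.66201]
d28 origin [0.4934, -0.7803, 0.806] att [-2.30975, -0.00132, -0.08796]
```

View pics/w28.png

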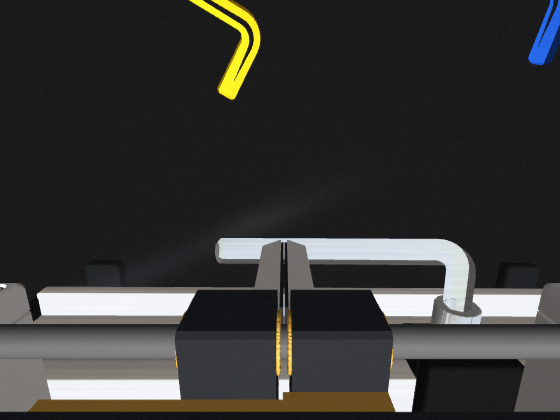

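View pics/d28.png

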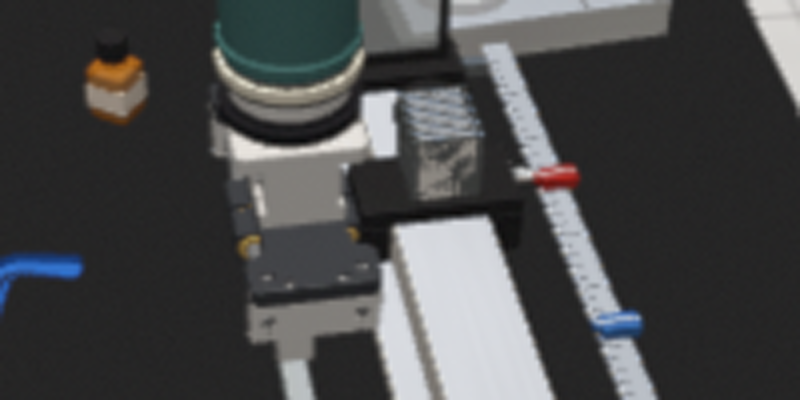

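Request:
{"op": "jog_arm", "data": {"series": [{"x": 0, "y": -0.002, "z": 0.009, "rx": 0, "ry": 4, "rz": 0}, {"x": 0, "y": -0.001, "z": 0.009, "rx": 0, "ry": 4, "rz": 0}, {"x": 0, "y": -0.001, "z": 0.009, "rx": 0, "ry": 4, "rz": 0}]}}

```text
time: 22.6
tool_pos: [0.5308, -0.0675, 0.0762]
ee_rot: [3.131, -0.225, 1.666]
wrist_force: [-1.8, -3.2, 6.5]
width: 0.0005
```

```bash
python3 pu.py; python3 - <<'E'
from snap import *
s=snap("wrist","w29")
c=cam(s)
for a in (-8,-14,-20):
  a=np.radians(a)
  for r in (0,.15): print(a,proj(c,Rr@np.array([MX-.036,AX-r*np.cos(a),MZ+r*np.sin(a)])).round(1))
print(proj(c,Rr@np.array([MX,AX,MZ])).round(1))
E
```

```text
22.6 F [-1.8 -3.2  6.5] rel [-0.0331 -0.1063 -0.0238] tool tilt deg -12.9 arm angle est -16.8 r 0.1092
w29 origin [0.4578, -0.1149, 0.251] att [2.8679, -0.22541, 1.66669]
-0.13962634015954636 [464.2 251.5]
-0.13962634015954636 [211.9 256.2]
-0.24434609527920614 [464.2 251.5]
-0.24434609527920614 [216.5 245.8]
-0.3490658503988659 [464.2 251.5]
-0.3490658503988659 [223. 237.]
[454.7 304.4]
```

View pics/w29.png

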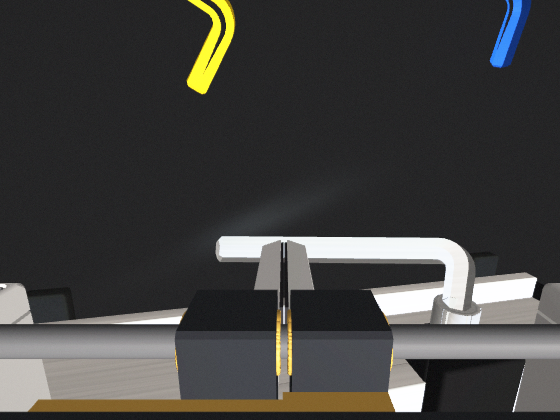

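Request:
{"op": "jog_arm", "data": {"series": [{"x": 0, "y": -0.002, "z": 0.009, "rx": 0, "ry": 4, "rz": 0}, {"x": 0, "y": -0.001, "z": 0.009, "rx": 0, "ry": 4, "rz": 0}, {"x": 0, "y": -0.001, "z": 0.009, "rx": 0, "ry": 4, "rz": 0}]}}

```text
time: 22.9
tool_pos: [0.5311, -0.061, 0.055]
ee_rot: [3.119, -0.438, 1.676]
wrist_force: [-2.3, -4.7, 8.5]
width: 0.0006
```

```bash
python3 pu.py
```

```text
22.9 F [-2.3 -4.7  8.5] rel [-0.0324 -0.0998 -0.045 ] tool tilt deg -25.1 arm angle est -28.5 r 0.1097
```

Request:
{"op": "jog_arm", "data": {"series": [{"x": 0, "y": -0.001, "z": 0.008, "rx": 0, "ry": 2, "rz": 0}, {"x": 0, "y": -0.001, "z": 0.008, "rx": 0, "ry": 1.5, "rz": 0}]}}

```text
time: 23.07
tool_pos: [0.531, -0.0555, 0.0429]
ee_rot: [3.115, -0.501, 1.679]
wrist_force: [-2.2, -3.6, 11.6]
width: 0.0006
```

```bash
python3 pu.py
```

```text
23.0667 F [-2.2 -3.6 11.6] rel [-0.032  -0.0944 -0.0571] tool tilt deg -28.7 arm angle est -35.3 r 0.1109
```

Request:
{"op": "jog_arm", "data": {"series": [{"x": 0, "y": -0.001, "z": 0.007, "rx": 0, "ry": 1, "rz": 0}, {"x": 0, "y": 0, "z": 0.007, "rx": 0, "ry": 1, "rz": 0}]}}

```text
time: 23.23
tool_pos: [0.533, -0.0506, 0.0356]
ee_rot: [3.107, -0.534, 1.685]
wrist_force: [-5.3, -7.0, 19.1]
width: 0.0006
```

```bash
python3 pu.py; python3 - <<'E'
from snap import *
s=snap("wrist","w30"); snap("side","d30",(200,140,400,240),4); snap("scene","s30",(220,140,360,270),5)
E
```

```text
23.2333 F [-5.3 -7.  19.1] rel [-0.0296 -0.0897 -0.0644] tool tilt deg -30.7 arm angle est -39.8 r 0.1114
w30 origin [0.4624, -0.1496, 0.1884] att [2.84399, -0.53479, 1.68478]
d30 origin [0.4934, -0.7803, 0.806] att [-2.30975, -0.00132, -0.08796]
s30 origin [0.9616, 0.2932, 0.7019] att [-2.41536, -0.02019, 2.26474]
```

View pics/w30.png

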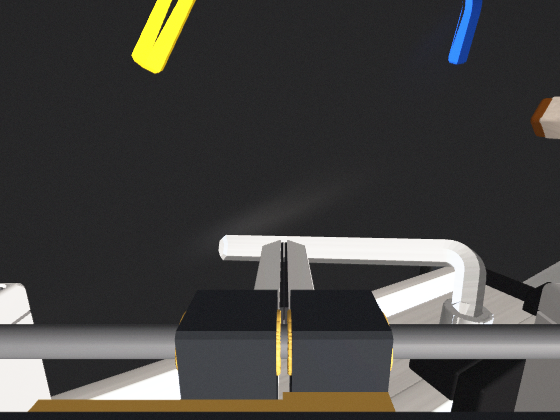

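View pics/d30.png

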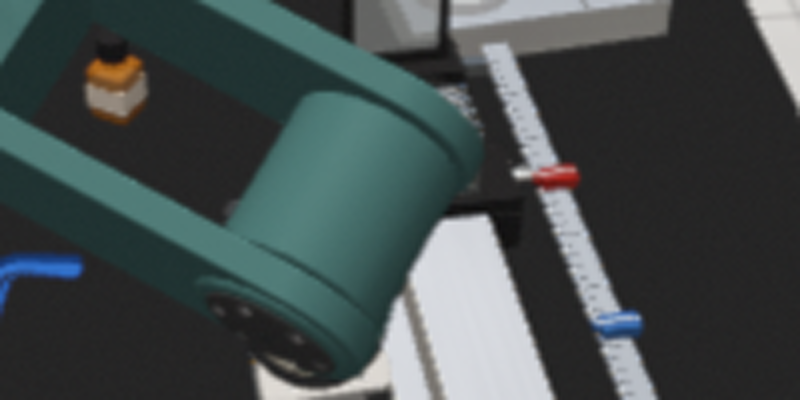

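View pics/s30.png

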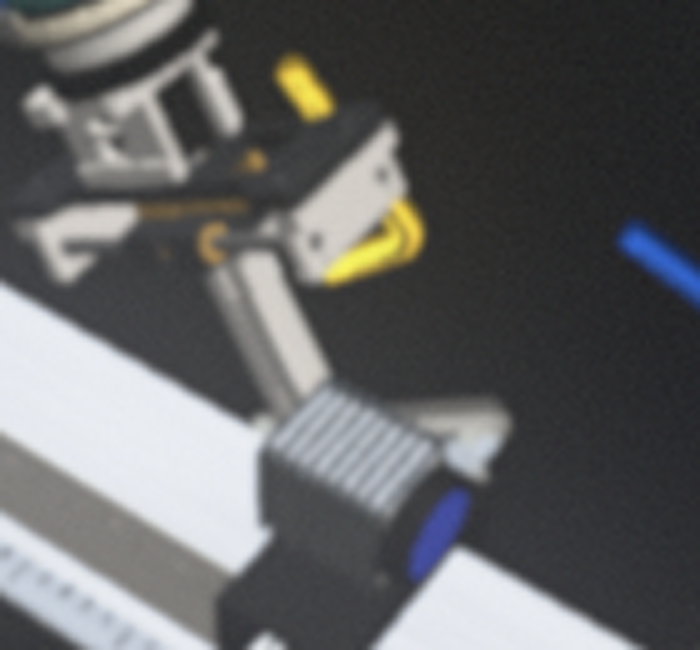

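Request:
{"op": "jog_arm", "data": {"series": [{"x": 0, "y": 0, "z": -0.015, "rx": 0, "ry": 0, "rz": 0}, {"x": 0, "y": 0, "z": -0.03, "rx": 0, "ry": -3, "rz": 0}, {"x": -0.01, "y": -0.01, "z": -0.035, "rx": 0, "ry": -5, "rz": 0}, {"x": -0.01, "y": -0.01, "z": -0.035, "rx": 0, "ry": -5, "rz": 0}]}}

```text
time: 23.72
tool_pos: [0.5148, -0.1211, 0.1223]
ee_rot: [3.13, -0.309, 1.675]
wrist_force: [1.0, -0.7, -0.1]
width: 0.0003
```

```bash
python3 pu.py; python3 - <<'E'
from snap import *
s=snap("wrist","w31"); snap("side","d31",(200,140,400,240),4); snap("scene","s31",(220,140,360,270),5)
c=cam(s);print(c[1:])
for a in (-20,-26,-32):
  a=np.radians(a)
  for r in (0,.15): 
    p=Rr@np.array([MX-.036,AX-r*np.cos(a),MZ+r*np.sin(a)]);print(a,proj(c,p).round(1),((proj(C['side'],p)-[200,140])*4).round(),((proj(C['scene'],p)-[220,140])*5).round())
print(proj(c,Rr@np.array([MX,AX,MZ])).round(1))
E
```

```text
23.7167 F [ 1.  -0.7 -0.1] rel [-0.0533 -0.1585  0.0223] tool tilt deg -17.7 arm angle est 5.4 r 0.1567
w31 origin [0.4434, -0.1834, 0.2931] att [2.86627, -0.30911, 1.67507]
d31 origin [0.4934, -0.7803, 0.806] att [-2.30975, -0.00132, -0.08796]
s31 origin [0.9616, 0.2932, 0.7019] att [-2.41536, -0.02019, 2.26474]
(array([ 0.44344626, -0.18343892,  0.29308221]), array([ 2.86627338, -0.30910967,  1.67507341]))
-0.3490658503988659 [457.  243.8] [264. 229.] [496. 404.]
-0.3490658503988659 [276.4 237.1] [298. 446.] [226. 337.]
-0.4537856055185257 [457.  243.8] [264. 229.] [496. 404.]
-0.4537856055185257 [278.4 231.1] [297. 455.] [237. 363.]
-0.5585053606381855 [457.  243.8] [264. 229.] [496. 404.]
-0.5585053606381855 [281.9 225.8] [295. 460.] [250. 390.]
[450.  283.1]
```

View pics/w31.png

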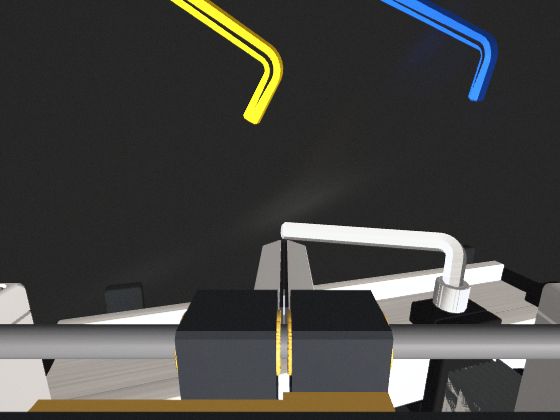

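View pics/s31.png

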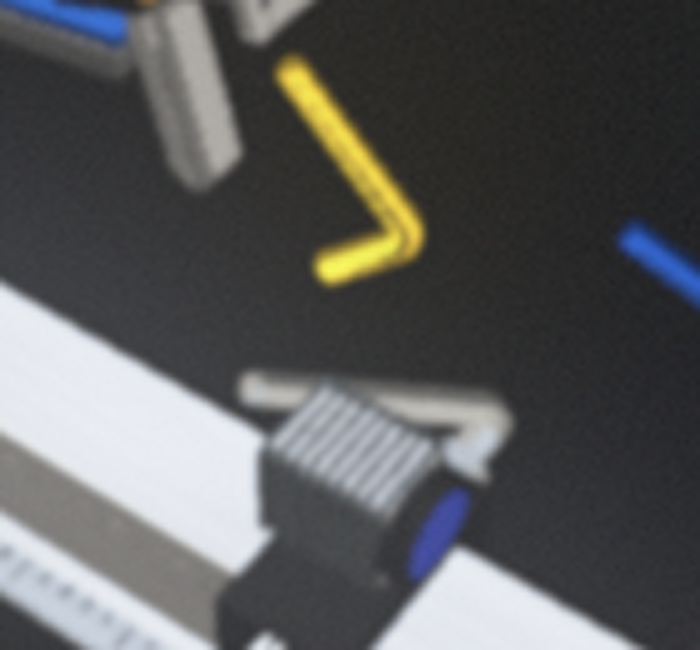

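View pics/d31.png

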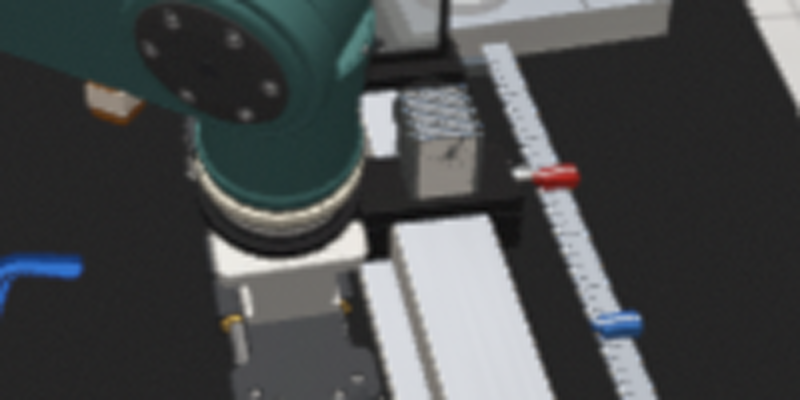

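```bash
python3 - <<'E'
from h import *
K=np.array([[321.10604121,0,283.53832946],[0,321.10604121,210.56555922],[0,0,1]])
W=(K,np.array([0.44344626,-0.18343892,0.29308221]),[2.86627338,-0.30910967,1.67507341]);S=C['scene']
q=lambda x,y:np.array([220+x/5,140+y/5])
P={}
for n,a,b in [('tip',(287,230),(247,387)),('bend',(453,243),(496,412)),('mouth',(450,284),(455,455))]:
    p,f=tri([(W,np.array(a)),(S,q(*b))]);P[n]=Rr.T@p-[MX,AX,MZ];print(n,P[n].round(4),f.round(1))
d=P['tip']-P['bend'];print(np.linalg.norm(d),np.degrees(np.arctan2(d[2],-d[1])))
E
```

```text
tip [-0.0335 -0.1245 -0.0731] [-0.3  0.2  1.  -0.1]
bend [-0.0351  0.0003 -0.0042] [ 0.1 -0.1 -0.2  0.1]
mouth [-0.0001 -0.0006  0.0011] [ 0.4 -0.4 -1.3  0.4]
0.14250365329369452 -28.89067944939953
```

```bash
python3 - <<'E'
from snap import *
o=robot.get_obs();M=pose(o);print(o["joint_positions"].round(2))
M1=M.copy();M1[2,3]=.25
rows(M,M1)
rows(M1,T([.594,-.0415,.28],down(.07)))
E
```

```text
[-0.51  0.16  1.47  0.26  1.66 -2.18]
n 4 xyz [ 0.0093  0.0007 -0.0294] r [-0.  0. -0.] | total [ 0.0373  0.0026 -0.1176] [-0.  0. -0.]
n 15 xyz [ 0.0084  0.0008 -0.0007] r [-0.88 -0.98  6.08] | total [ 0.0764  0.0848 -0.0054] [-13.1 -14.6  91.2]
```

Request:
{"op": "jog_arm", "data": {"series": [{"x": 0.009, "y": 0, "z": -0.03, "rx": 0, "ry": 0, "rz": 0}, {"x": 0.009, "y": 0, "z": -0.03, "rx": 0, "ry": 0, "rz": 0}, {"x": 0.009, "y": 0, "z": -0.03, "rx": 0, "ry": 0, "rz": 0}, {"x": 0.009, "y": 0, "z": -0.03, "rx": 0, "ry": 0, "rz": 0}, {"x": 0.008, "y": 0.001, "z": -0.001, "rx": -0.9, "ry": -1, "rz": 6.3}, {"x": 0.008, "y": 0.001, "z": -0.001, "rx": -0.9, "ry": -1, "rz": 6.3}, {"x": 0.008, "y": 0.001, "z": -0.001, "rx": -0.9, "ry": -1, "rz": 6.3}, {"x": 0.008, "y": 0.001, "z": -0.001, "rx": -0.9, "ry": -1, "rz": 6.3}, {"x": 0.008, "y": 0.001, "z": -0.001, "rx": -0.9, "ry": -1, "rz": 6.3}, {"x": 0.008, "y": 0.001, "z": -0.001, "rx": -0.9, "ry": -1, "rz": 6.3}, {"x": 0.008, "y": 0.001, "z": -0.001, "rx": -0.9, "ry": -1, "rz": 6.3}, {"x": 0.008, "y": 0.001, "z": -0.001, "rx": -0.9, "ry": -1, "rz": 6.3}]}}

```text
time: 24.87
tool_pos: [0.5395, -0.0561, 0.2537]
ee_rot: [-3.033, -0.12, 0.742]
wrist_force: [-0.1, 0.0, 1.0]
width: 0.0006
```

```bash
python3 - <<'E'
from snap import *
o=robot.get_obs();M=pose(o);print(o["joint_positions"].round(2),o["tool_pos"])
rows(M,T([.594,-.0415,.26],down(.07)))
E
```

```text
[-0.31  0.07  1.3   0.16  1.8  -1.02] [ 0.53953453 -0.05609201  0.25368163]
n 7 xyz [ 0.0081  0.0015 -0.0005] r [-1.19 -0.65  5.54] | total [ 0.0504  0.0258 -0.0031] [-8.3 -4.5 38.8]
```

Request:
{"op": "jog_arm", "data": {"series": [{"x": 0.008, "y": 0.002, "z": -0.0005, "rx": -1.2, "ry": -0.7, "rz": 5.6}, {"x": 0.008, "y": 0.002, "z": -0.0005, "rx": -1.2, "ry": -0.7, "rz": 5.6}, {"x": 0.008, "y": 0.002, "z": -0.0005, "rx": -1.2, "ry": -0.7, "rz": 5.6}, {"x": 0.008, "y": 0.002, "z": -0.0005, "rx": -1.2, "ry": -0.7, "rz": 5.6}, {"x": 0.008, "y": 0.002, "z": -0.0005, "rx": -1.2, "ry": -0.7, "rz": 5.6}, {"x": 0.008, "y": 0.002, "z": -0.0005, "rx": -1.2, "ry": -0.7, "rz": 5.6}, {"x": 0.008, "y": 0.002, "z": -0.0005, "rx": -1.2, "ry": -0.7, "rz": 5.6}, {"x": 0, "y": 0, "z": 0, "rx": 0, "ry": 0, "rz": 0}, {"x": 0, "y": 0, "z": 0, "rx": 0, "ry": 0, "rz": 0}]}}

```text
time: 25.62
tool_pos: [0.5959, -0.0302, 0.2351]
ee_rot: [-3.137, 0.046, 0.045]
wrist_force: [-0.9, -0.0, 0.7]
width: 0.0003
```

```bash
python3 - <<'E'
from snap import *
s=snap("wrist","w32"); snap("side","d32",(200,140,400,240),4)
im=s["img"][:,:,::-1]; cv2.imwrite("pics/w32z.png",cv2.resize(im[80:140,360:450],None,fx=8,fy=8,interpolation=cv2.INTER_CUBIC))
print(proj(cam(s),Rr@np.array([MX-.036,AX,MZ])),proj(cam(s),Rr@np.array([MX,AX,MZ])),robot.get_obs()["tool_pos"])
E
```

```text
w32 origin [0.6015, 0.0447, 0.4154] att [2.88254, 0.04749, 0.04629]
d32 origin [0.4934, -0.7803, 0.806] att [-2.30975, -0.00132, -0.08796]
[213.89910098 128.31305558] [251.04772889 127.07497861] [ 0.59542808 -0.03083913  0.23528063]
```

View pics/w32.png

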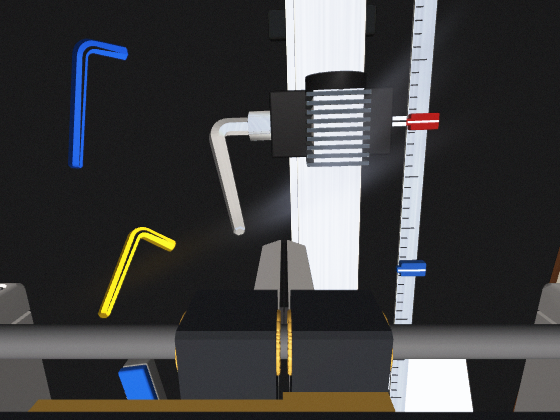

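View pics/w32z.png

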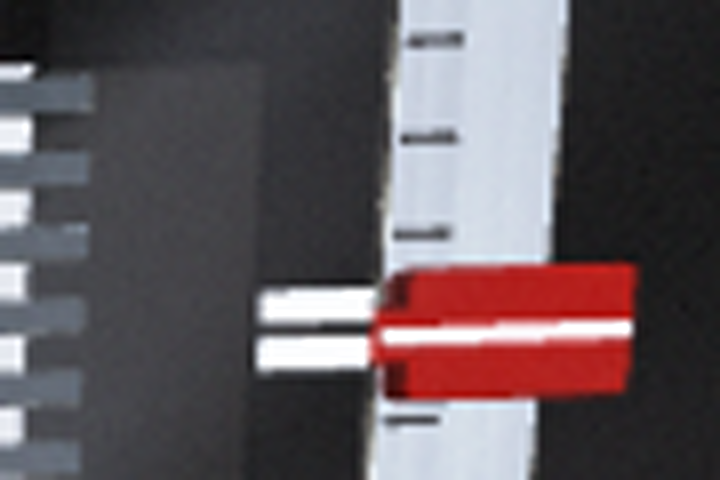

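View pics/d32.png

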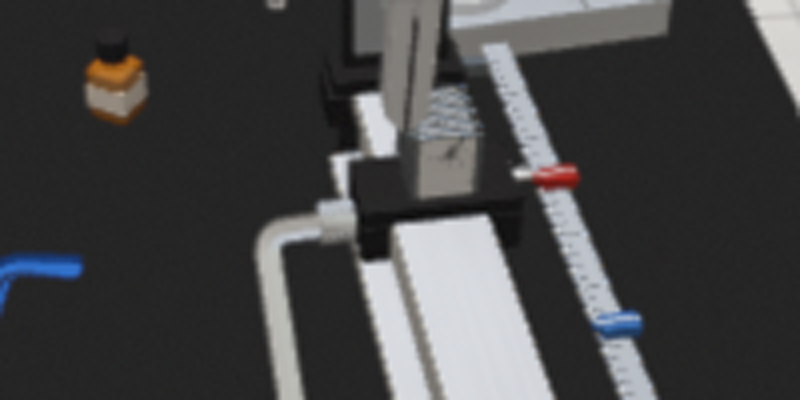

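```bash
python3 - <<'E'
from bench import ticket,robot
print(robot.get_obs()["time"]); print(ticket.close_job())
E
```

```text
25.7167
the job is handed in; nothing more can be done
None
```

I slid the lamp to the red clip and pulled the key out. I then turned it and put its short arm in the screw, and pressed down on the long arm with closed fingers until the screw stopped. The job was handed in at about 25.7 s, with the key left in the screw and the gripper clear of everything.

My last checks before handing in:
- **Pointer:** about 1 mm to the +y side of the red clip's line, within the 3 mm limit.
- **Screw:** the long arm stands at about -29°, which puts the screw at roughly 0.75 rad, its stop. The last push reached about 19 N at 0.11 m, about 2 N m, well over the 1.0 N m needed.
- **Key depth:** triangulating from two views put the bend about 35 mm in front of the mouth, which is fully in. A single wrist view suggested it was closer, about 30 mm, so the two disagree.
- **Bystanders:** the bottle and slide box looked unmoved in the pictures; I did not measure them.

The first two tries at inserting the key jammed and turned it askew: first gripping the long arm, then pushing at the bend. Re-gripping on the short arm and lifting out the sag got it fully in.

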